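# Line up the last bottle, then unlatch the specimen carrier and hold its gate wide

### The arm

A 6-joint arm with a two-finger parallel gripper is mounted at the origin on a cart in front of the work surface, level with it; the furniture and walls round the work are solid. World frame = base frame: x ahead of the robot, y to its left, z up, the work surface at z = 0. Lengths are in m, angles in degrees, forces in N, time in s.
With the tool pointing down it reaches from about 0.35 to 0.875 m from the base axis. Payload 4.2 kg.
Tool frame: the origin (TCP) lies midway between the tips of the shut fingers; the grasp point (between the pads) lies r.grasp_offset behind it (r.grasp_offset is the distance from the TCP to the grasp point, in m); z points along the fingers, y is the direction in which the jaws open and shut (so a half turn about z gives the same grasp; the last joint's range is limited). The gripper opens to 87 mm and grips with 3 to 60 N. Pads are 19 mm wide; open, the fingers measure 117 mm over their backs; the gripper's body (75 mm by 190 mm) begins 51 mm behind the grasp point.
Start: joints at [-57.892, 22.042, 0.453, 0, -68.411, -14.817], TCP at [0.186, -0.597, 0.223] pointing down, gripper open.
Joint ranges: [-179.83, 179.83], [-69.29, 118.12], [-61.27, 80.66], [-181.25, 117.63], [-171.15, -9.14], [-177.46, 177.46]. Speed limits (degrees/s): [159.86, 159.86, 180, 180, 180, 180].

### API

Orientations are given as a 3x3 rotation matrix whose columns are the frame's x, y, z axes.
In Python, from station import sense, optics, r gives the robot as it stands. The module is installed in compiled form; this text tells all that it offers.
- The arm moves only by the tool servo_tool, never from a script. Its argument "deltas" is a list of rows, each an object with "slide": the shift along the tool's x, y, z in units of 25 mm (1.0 is 25 mm), a list of three; "spin": the turn about the tool's z in units of 8 degrees (1.0 is 8 degrees). A call has 1 to 10 rows; each row shifts and turns the pose as measured when the row begins, along the tool's axes as they then stand; what a row does not reach is not made up. A row lasts 1/10 s, in which the tool goes at most 50 mm and 8.59 degrees, less where a joint would pass 70% of its speed; a pose out of reach is approached as far as the arm can. A call is refused whole if a number of a shift passes 1 or a number of a turn 1, either way. A call with a gripper value outside its range is refused whole. "gripper" is the closure in counts, from 0 (fully open) to 255 (shut), set as the call begins (left out, the last holds). The fingers move at their own pace and stop on an object; the grip force is fixed at half the most. Time passes only in rows, so rows that do not move let the fingers close. It gives the time, the measured TCP pose, the force and the opening at its end, in the units of the state.
- sense(): the state, without advancing time (a new reading comes with each control period).
- optics.capture(name): name is "side" or "top" or "wrist"; returns a dict with "frame" (420x560x3 uint8, red, green, blue), "camera_matrix" (3x3 intrinsics, pixels), "eye" and "rotation" of the camera in the world. Camera axes: x right, y down, z forward; pixel columns grow to the right and rows downward; lengths in m; the calibration is good to about 2 mm. A picture is of the moment at which its call begins. There is no depth.
- r.finish_job(): hands the job in, once; it reports no verdict.
The state is a dict: "time_s": time; "joints": joint angles; "joint_velocities": joint speeds; "effort": joint torques, N m; "tcp_pos": TCP position; "ee_rot": TCP orientation; "wrist_force": force on the tool from outside, world axes, zero at the start; "moment": the same for the moment, N m; "gripper_width": opening from 0.0 (shut) to 1.0 (fully open).
Only numpy, scipy, OpenCV 4.12 (cv2) and the standard library are available. Lean on these libraries where they do the work, as an engineer would, in place of code of your own. Each camera call takes 0.05 s, during which the arm holds its last target.

### The job

Stand the yellow-capped bottle upright in the empty ring at the end of the row on the white loading tray and let go of it. Then open the specimen carrier: squeeze the two tabs of the red catch together all the way, then those of the blue catch, and swing the gate by its black knob past its stiff spot until it stands nearly square to the carrier's front. The gate springs back when let go, so finish while still holding the knob with the gate wide open, and leave the other bottles, the small vial and the timer where they are.

Things in the scene. Friction and masses are not known exactly. Their poses are not given: they have to be found in the camera images.
- yellow_bottle_mid (a point): centre, half-way up, of the loose white bottle with the yellow screw cap, 37 mm diameter, 88 mm tall, about 60 g; it stands upright on the worktop, z axis up
- free_ring (a point): centre of the empty printed ring, at the height of the tray's top, where the yellow-capped bottle must stand (inside diameter of ring 42 mm). Axes are the tray's
- tray: fixed white loading tray, 78 (x) x 172 (y) x 12 mm, origin at the centre of its underside. Three black rings in a row along its y axis at y = -50 (empty), 0 and +50 mm; the row direction is its y axis
- white_cap_bottle: bottle of the same size with a white cap, standing in one of the two other rings; origin at the centre of its underside
- green_cap_bottle: bottle of the same size with a green cap, standing in the other ring; origin at the centre of its underside
- carrier: fixed grey open-topped specimen carrier with clear walls, 175 (x) x 255 (y) x 112 mm, origin at the centre of its underside, gate on its -x face. At its -x, -y corner is the latch housing, top at z = 112 mm, with a red and a blue catch: each a pair of upright tabs (24 mm wide, z = 112 to 168 mm), one fixed, one sliding 14 mm towards it; 44 mm over their outer faces before, 30 mm after
- red_pinch (a point): midpoint of the red tabs' outer faces when squeezed shut, 21 mm below the tabs' tops; fixed in the carrier, with its axes. Squeeze along carrier x. Fixed tab on the +x side, outer face 15 mm from this point; the sliding tab's outer face starts 29 mm away on the -x side and ends 15 mm away. Blue is blocked until red is squeezed
- blue_pinch (a point): the same for the blue tabs. Squeeze along carrier y. Fixed tab on the -y side, outer face 15 mm from this point; the sliding tab's outer face starts 29 mm away on the +y side and ends 15 mm away. Its bolt holds the gate shut until it is squeezed
- red_catch (a joint): travel of the red sliding tab, m: 0 as found, 0.014 fully squeezed; about 5 N of friction, it stays where it is left; it frees the blue catch beyond about 0.009
- blue_catch (a joint): travel of the blue sliding tab, m: 0 as found, 0.014 fully squeezed; about 5 N of friction, it stays where it is left; it frees the gate beyond about 0.009
- gate (a joint): opening angle of the gate, rad: 0 shut, 1.5 at its end stop. It swings out to the carrier's -x about the hinge line (clockwise seen from above). A sprung roller makes it stiff up to about 0.4 rad (up to about 7 N at the knob); let go past that, it rests at about 0.7 rad. All along a spring pulls it shut (about 5 N at the knob when wide open)
- gate_hinge (a point): point on the upright hinge line of the gate (its +y end), at the height of knob_mid
- knob_mid (a point): on the axis of the gate's black knob, an upright round post 18 mm in diameter on the gate's top rail, 110 mm from the hinge; the post rises from the rail's top at z = 108 mm to z = 165 mm, this point is at z = 143 mm. 39 mm and more beyond it (away from the hinge) a steel keeper stands up to z = 122 mm on the rail
- timer: white bench timer, 39 x 68 x 62 mm, to be left alone; origin under its centre
- blue_cap_vial: small clear vial with a blue cap, 20 mm across, 48 mm high, standing in front of the carrier, to be left alone; origin under its centre
- amber_bottle: amber bottle with a red cap, 60 mm across, 135 mm high, standing just right of the carrier, to be left alone; origin under its centre
- yellow_cap_bottle: the loose yellow-capped bottle itself; origin at the centre of its underside
There are look-alikes about, which are no part of the job. Leave any pink look-alike of the yellow_cap_bottle alone.

How it is judged:
By the outcome, as a careful person would: the job done as asked, in the order asked, and still so for the second after the job is handed in, while the arm keeps its last pose, push and grip.
It also fails if it takes over 64 s, if anything falls off the work surface, if the arm or the gripper's body presses on something with over 40 N, if the wrist force passes 120 N, or if a joint passes its speed limit or range.

## Working session

There is one attempt and no reset: what is moved stays moved. The work goes in short steps, Python scripts to look and compute and a tool call to move; the robot and the scene stay as the last step left them, time stands still between calls to the robot, and variables do not carry over. Pictures are saved under pics/ and viewed, and the job is handed in when it is done.

Besides the shell and the picture viewer there is one more tool, called after "Emit:" by a JSON object that holds its "method" and its "body". servo_tool: Moves the arm, as the interface text tells. Its arguments: {"type":"object","properties":{"deltas":{"type":"array"},"gripper":{"type":"number"}},"required":["deltas"]}

```bash
mkdir -p pics; ls
cat > h.py <<'E'
import numpy as np,cv2,pickle
from station import sense,optics,r
def cap(n,tag):
    d=optics.capture(n); cv2.imwrite(f'pics/{tag}.png',d['frame'][:,:,::-1]); pickle.dump(d,open(f'pics/{tag}.pkl','wb')); return d
def load(tag): return pickle.load(open(f'pics/{tag}.pkl','rb'))
def ray(d,u,v):
    w=np.array(d['rotation'])@np.linalg.inv(d['camera_matrix'])@np.array([u,v,1.]); return np.array(d['eye']),w/np.linalg.norm(w)
def atz(d,u,v,z):
    e,w=ray(d,u,v); return e+w*(z-e[2])/w[2]
def tri(*obs):
    A=np.zeros((3,3));b=np.zeros(3)
    for d,u,v in obs:
        e,w=ray(d,u,v);P=np.eye(3)-np.outer(w,w);A+=P;b+=P@e
    x=np.linalg.solve(A,b)
    return x,[round(1000*float(np.linalg.norm((np.eye(3)-np.outer(w,w))@(x-e))),1) for e,w in [ray(*o) for o in obs]]
def proj(d,p):
    c=np.array(d['camera_matrix'])@np.array(d['rotation']).T@(np.array(p)-d['eye']); return c[:2]/c[2]
def crop(tag,u0,v0,u1,v1,out):
    im=cv2.imread(f'pics/{tag}.png')[v0:v1,u0:u1]; s=min(800/im.shape[1],600/im.shape[0]); cv2.imwrite(f'pics/{out}.png',cv2.resize(im,None,fx=s,fy=s,interpolation=cv2.INTER_CUBIC)); print(out,'scale',s)
E
python3 - <<'E'
from h import *
for n in ['side','top','wrist']:
    d=cap(n,n+'0'); print(n,d['eye'],np.round(d['rotation'],3).tolist(),d['camera_matrix'][0][0])
print(sense(), r.grasp_offset)
E
```

```text
pics
side [ 0.61299531 -1.09203358  0.81185946] [[0.997, 0.06, -0.049], [0.074, -0.55, 0.832], [0.023, -0.833, -0.552]] 500.93476233765995
top [ 0.27397313 -0.041049    1.5221147 ] [[-0.021, -0.982, 0.186], [-1.0, 0.018, -0.016], [0.012, -0.187, -0.982]] 512.5936945549546
wrist [ 0.11681799 -0.61842776  0.38318225] [[-0.298, 0.92, 0.254], [0.955, 0.287, 0.08], [0.001, 0.266, -0.964]] 317.74480893987806
{'time_s': 0.15, 'joints': array([-5.78931500e+01,  2.20823261e+01,  3.97955038e-01, -1.98921223e-02,
       -6.84109884e+01, -1.48177749e+01]), 'joint_velocities': array([ 0.09724552, -0.12394033,  0.23700725,  0.05111264, -0.01762179,
        0.01299841]), 'effort': array([-1.16804582e-03, -3.91052270e+01,  1.87588423e+01,  4.22229677e+00,
        1.24140439e-02, -1.42404906e-04]), 'tcp_pos': array([ 0.18563697, -0.59632454,  0.22169617]), 'ee_rot': array([[-9.54855486e-01, -2.97070072e-01, -6.11130281e-04],
       [-2.97070679e-01,  9.54854183e-01,  1.58135536e-03],
       [ 1.13766954e-04,  1.69151473e-03, -9.99998563e-01]]), 'wrist_force': array([ 0.2702102 , -0.28555275, -0.89680971]), 'moment': array([-0.03279389,  0.00127915,  0.0250077 ]), 'gripper_width': 0.9983032075210728} 0.0187
```

View pics/side0.png

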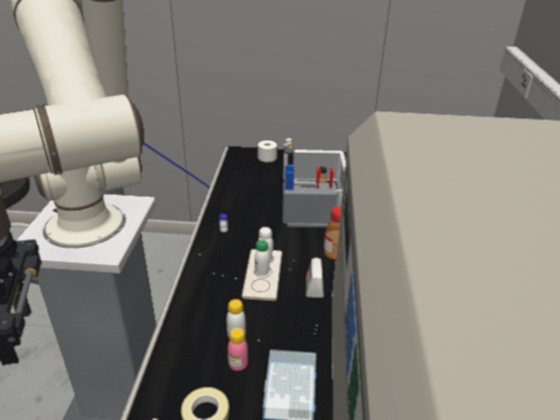

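View pics/top0.png

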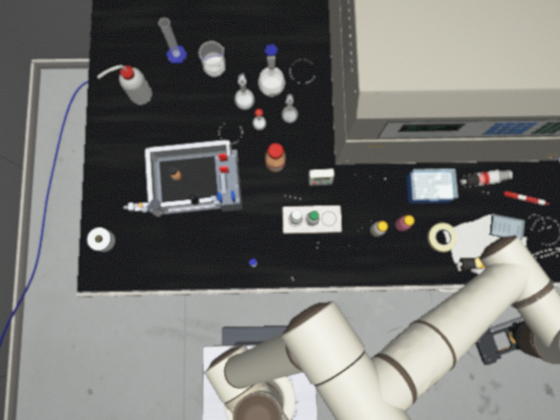

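View pics/wrist0.png

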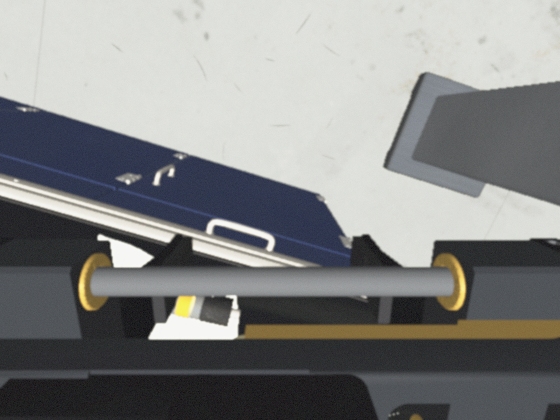

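The top view shows the tray at about (312,219) and its empty ring at (329,219). The white bottle with the yellow cap is at (380,228), and its pink look-alike, also yellow-capped, is at (405,222). The carrier is at (192,177), with the red and blue catches near (224,165) and (226,195). I'll enlarge these.

Run:
```python
from h import *
crop('top0',260,160,440,260,'c1'); crop('top0',115,130,255,235,'c2'); crop('side0',200,220,350,400,'c3'); crop('side0',255,130,355,240,'c4')
```

```text
c1 scale 4.444444444444445
c2 scale 5.714285714285714
c3 scale 3.3333333333333335
c4 scale 5.454545454545454
```

View pics/c1.png

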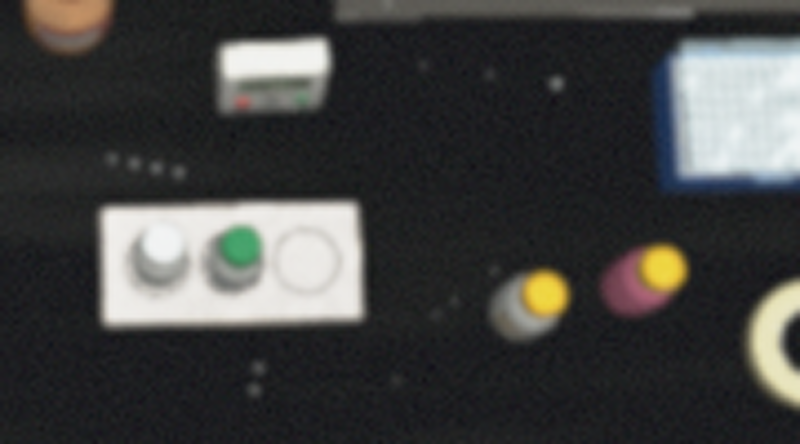

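View pics/c2.png

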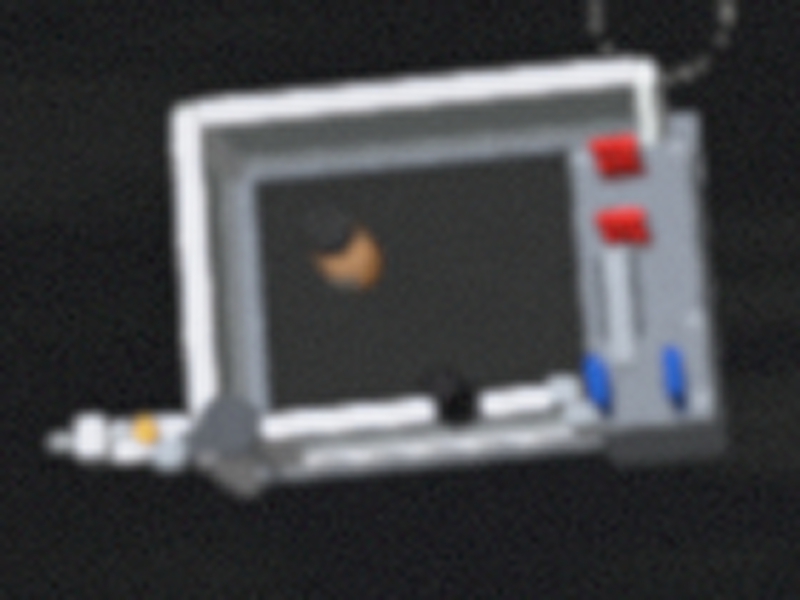

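View pics/c3.png

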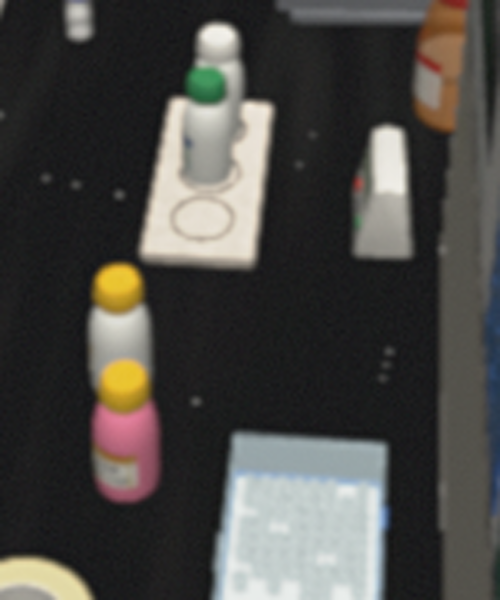

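View pics/c4.png

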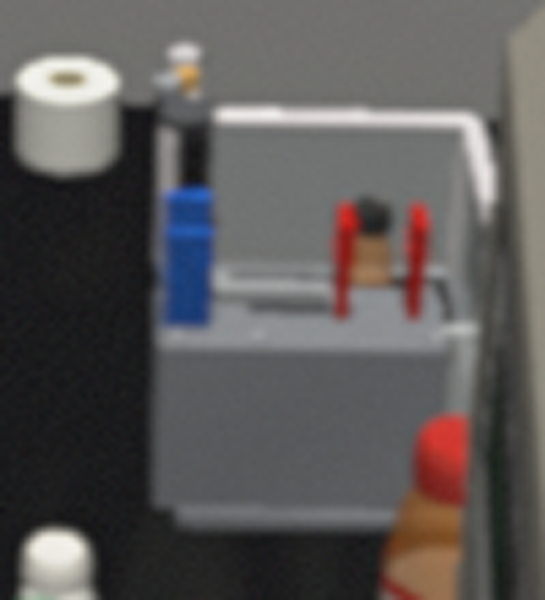

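The choice is the white-bodied bottle in front of the pink one. In the top view the yellow cap is at (383,226), and the pink bottle to leave alone has its cap at (409,220). The green-capped bottle at (313,215) and the white-capped one at (296,214) stand in the other rings.

Run:
```python
from h import *
t=load('top0');s=load('side0')
T=lambda u,v:(t,260+u/4.4444,160+v/4.4444)
S=lambda u,v:(s,200+u/3.3333,220+v/3.3333)
C=lambda u,v:(t,115+u/5.7143,130+v/5.7143)
D=lambda u,v:(s,255+u/5.4545,130+v/5.4545)
p=lambda n,x:print(n,np.round(x[0],4),x[1])
p('ycap',tri(T(547,292),S(119,277)))
p('pinkcap',tri(T(664,267),S(125,373)))
p('ring',tri(T(307,262),S(202,218)))
p('green',tri(T(241,245),S(206,80)));p('white',tri(T(160,243),S(217,38)))
for a in [(100,207),(360,202),(365,321),(104,327)]: print('tray',np.round(atz(*T(*a),.012),4))
print('ring z12',atz(*T(307,262),.012), 'ycap z88',atz(*T(547,292),.088))
p('red far top',tri(C(612,140),D(420,208)));p('red near top',tri(C(622,215),D(349,208)))
for n,a in dict(redfar=(612,140),rednear=(620,214),blueL=(593,362),blueR=(672,355)).items(): print(n,np.round(atz(*C(*a),.168),4))
for n,a in dict(knob=(455,385)).items(): print(n,np.round(atz(*C(*a),.165),4))
for n,a in dict(c00=(188,108),c10=(650,65),hous=(697,118),h2=(722,425)).items(): print(n,np.round(atz(*C(*a),.112),4))
p('vial',(atz(t,253,263,.048),0))
```

```text
ycap [ 0.4769 -0.3564  0.0877] [2.0, 2.0]
pinkcap [ 0.4918 -0.4324  0.0872] [2.2, 2.2]
ring [ 0.5115 -0.213   0.0095] [2.2, 2.2]
green [ 0.5094 -0.162   0.0932] [1.5, 1.5]
white [ 0.5118 -0.1106  0.0926] [1.5, 1.5]
tray [ 0.549 -0.075  0.012]
tray [ 0.5492 -0.2506  0.012 ]
tray [ 0.4683 -0.2505  0.012 ]
tray [ 0.4676 -0.0759  0.012 ]
ring z12 [ 0.50887718 -0.21320137  0.012     ] ycap z88 [ 0.47484341 -0.35683719  0.088     ]
red far top [0.67   0.0907 0.1677] [1.5, 1.5]
red near top [0.6342 0.0862 0.1676] [2.7, 2.7]
redfar [0.6684 0.0905 0.168 ]
rednear [0.6318 0.0867 0.168 ]
blueL [0.56   0.0994 0.168 ]
blueR [0.5627 0.0622 0.168 ]
knob [0.5507 0.1647 0.165 ]
c00 [0.7048 0.3069 0.112 ]
c10 [0.7233 0.0769 0.112 ]
hous [0.6953 0.0535 0.112 ]
h2 [0.5392 0.0422 0.112 ]
vial [0.3799 0.0138 0.048 ] 0
```

Emit:
{"method": "servo_tool", "body": {"deltas": [{"slide": [0,0,0],"spin": -1},{"slide": [0,0,0],"spin": -1},{"slide": [0,0,0],"spin": -1},{"slide": [0,0,0],"spin": -1},{"slide": [0,0,0],"spin": -1},{"slide": [0,0,0],"spin": -1},{"slide": [0,0,0],"spin": -1},{"slide": [0,0,0],"spin": -1},{"slide": [0,0,0],"spin": -1}]}}

```text
time_s: 1.05
tcp_pos: [0.1849, -0.594, 0.2172]
ee_rot: [[0.038, -0.999, -0.004], [-0.999, -0.038, 0.01], [-0.01, 0.003, -1.0]]
wrist_force: [-0.2, 0.3, -0.1]
gripper_width: 1.002
```

Run:
```python
from h import *
st=sense();print(np.round(st['joints'],1),np.round(st['ee_rot'],3).tolist(),st['tcp_pos'])
t=load('top0');s=load('side0')
for z in (.05,.1,.2,.3,.4): print(z,np.round(atz(t,336,163,z),3),np.round(atz(t,336,112,z),3),np.round(atz(s,347,155,z),3),np.round(atz(s,378,113,z),3))
```

```text
[-57.9  22.3   0.1  -0.1 -68.4  60.1] [[0.038, -0.999, -0.004], [-0.999, -0.038, 0.01], [-0.01, 0.003, -1.0]] [ 0.18485477 -0.59401077  0.21718763]
0.05 [ 0.671 -0.236  0.05 ] [ 0.83  -0.243  0.05 ] [0.733 0.404 0.05 ] [0.866 0.779 0.05 ]
0.1 [ 0.657 -0.229  0.1  ] [ 0.811 -0.236  0.1  ] [0.725 0.306 0.1  ] [0.849 0.656 0.1  ]
0.2 [ 0.63  -0.216  0.2  ] [ 0.774 -0.222  0.2  ] [0.709 0.11  0.2  ] [0.816 0.411 0.2  ]
0.3 [ 0.603 -0.203  0.3  ] [ 0.736 -0.208  0.3  ] [ 0.693 -0.087  0.3  ] [0.783 0.165 0.3  ]
0.4 [ 0.576 -0.19   0.4  ] [ 0.698 -0.195  0.4  ] [ 0.678 -0.283  0.4  ] [ 0.75 -0.08  0.4 ]
```

```bash
cat > g.py <<'E'
import sys
from h import *
def go(x,y,z,head=None):
    st=sense();R=st['ee_rot'];d=R.T@(np.array([x,y,z])-st['tcp_pos'])/.025
    h=np.degrees(np.arctan2(R[1,1],R[0,1]))%360
    print('t',round(st['time_s'],2),'tcp',np.round(st['tcp_pos'],4),'units',np.round(d,2),'head',round(h,1),'tilt',np.round(R[:,2],3),'F',np.round(st['wrist_force'],1),'w',round(st['gripper_width'],3), 'spin', None if head is None else round(-(((head-h+180)%360)-180)/8,2),'j',np.round(st['joints'],0))
if __name__=='__main__': go(*map(float,sys.argv[1:]))
E
python3 g.py .4765 -.3565 .2 180; python3 -c "
from h import *
s=load('side0')
print(atz(s,333.5,295,0),atz(s,334,400,0))"
```

```text
t 1.05 tcp [ 0.1849 -0.594   0.2172] units [ -9.04 -12.02   0.74] head 182.2 tilt [-0.004  0.01  -1.   ] F [-0.2  0.3 -0.1] w 1.002 spin 0.27 j [-58.  22.   0.  -0. -68.  60.]
[ 0.68572119 -0.21763759  0.        ] [ 0.68385898 -0.50155782  0.        ]
```

Emit:
{"method": "servo_tool", "body": {"deltas": [{"slide": [-0.75,-1,0],"spin": 0.27},{"slide": [-0.75,-1,0],"spin": 0},{"slide": [-0.75,-1,0],"spin": 0},{"slide": [-0.75,-1,0],"spin": 0},{"slide": [-0.75,-1,0],"spin": 0},{"slide": [-0.75,-1,0],"spin": 0},{"slide": [-0.75,-1,0],"spin": 0},{"slide": [-0.75,-1,0],"spin": 0},{"slide": [-0.75,-1,0],"spin": 0},{"slide": [-0.75,-1,0],"spin": 0}]}}

```text
time_s: 2.05
tcp_pos: [0.4388, -0.399, 0.2138]
ee_rot: [[-0.006, -1.0, -0.009], [-1.0, 0.006, 0.017], [-0.016, 0.009, -1.0]]
wrist_force: [0.1, 0.4, -0.1]
gripper_width: 1.0
```

```bash
python3 g.py .4765 -.3565 .2 180; python3 -c "
from h import *
cap('wrist','w1')"
```

```text
t 2.05 tcp [ 0.4388 -0.399   0.2138] units [-1.7  -1.5   0.57] head 179.6 tilt [-0.009  0.017 -1.   ] F [ 0.1  0.4 -0.1] w 1.0 spin -0.04 j [-27.  20.  -4.  -1. -67.  27.]
```

View pics/w1.png

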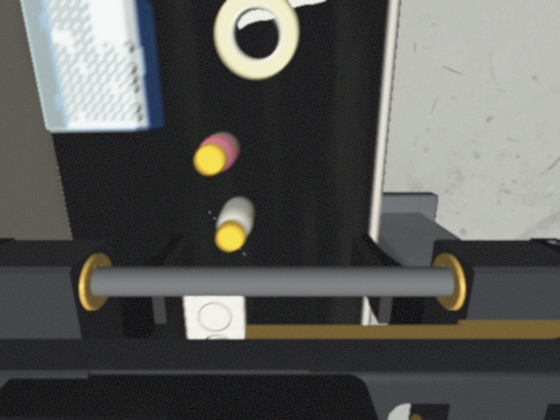

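Run:
```python
from h import *
crop('w1',170,180,290,340,'w1c')
w=load('w1'); print(proj(w,[.4765,-.3565,.088]),proj(w,[.51,-.213,.012]),proj(w,[.4918,-.4324,.087]))
```

```text
w1c scale 3.75
[232.4874698  237.62723989] [217.8324264 316.4593519] [212.29176658 159.28208763]
```

View pics/w1c.png

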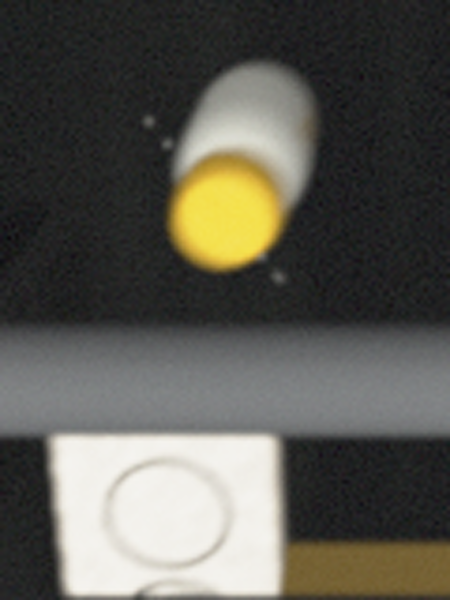

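The crop shows the white-bodied bottle with its cap at (230,238), the empty ring at (214,317), and the pink bottle well apart from it at (210,158). The choice is confirmed.

Emit:
{"method": "servo_tool", "body": {"deltas": [{"slide": [-0.85,-0.77,0.3]},{"slide": [-0.85,-0.75,0.5]},{"slide": [0,0,0.8]},{"slide": [0,0,0.8]},{"slide": [0,0,0]}]}}

```text
invalid input
```

```bash
python3 g.py .478 -.3565 .027 180
```

```text
t 2.1 tcp [ 0.4422 -0.397   0.2135] units [-1.5  -1.48  7.48] head 179.8 tilt [-0.007  0.017 -1.   ] F [0.9 0.3 0.6] w 1.0 spin -0.02 j [-27.  20.  -4.  -1. -67.  27.]
```

Emit:
{"method": "servo_tool", "body": {"deltas": [{"slide": [-0.8,-0.75,0.4],"spin": 0},{"slide": [-0.8,-0.75,0.5],"spin": 0},{"slide": [0,0,0.8],"spin": 0},{"slide": [0,0,0.5],"spin": 0},{"slide": [0,0,0],"spin": 0}]}}

```text
time_s: 2.6
tcp_pos: [0.4822, -0.353, 0.1562]
ee_rot: [[0.001, -1.0, -0.008], [-1.0, -0.001, 0.017], [-0.017, 0.008, -1.0]]
wrist_force: [-0.8, -0.8, 0.1]
gripper_width: 0.998
```

```bash
python3 g.py .478 -.3565 .027 180
```

```text
t 2.6 tcp [ 0.4822 -0.353   0.1562] units [0.23 0.13 5.17] head 180.1 tilt [-0.008  0.017 -1.   ] F [-0.8 -0.8  0.1] w 0.998 spin 0.01 j [-21.  23.  -8.  -1. -60.  22.]
```

Emit:
{"method": "servo_tool", "body": {"deltas": [{"slide": [0.1,0.07,0.7],"spin": 0},{"slide": [0.1,0.07,0.7],"spin": 0},{"slide": [0,0,0.8],"spin": 0},{"slide": [0,0,0.8],"spin": 0},{"slide": [0,0,0.8],"spin": 0},{"slide": [0,0,0.7],"spin": 0},{"slide": [0,0,0.4],"spin": 0},{"slide": [0,0,0],"spin": 0}]}}

```text
time_s: 3.4
tcp_pos: [0.4787, -0.3636, 0.0358]
ee_rot: [[-0.004, -1.0, 0.001], [-1.0, 0.004, 0.01], [-0.01, -0.001, -1.0]]
wrist_force: [0.2, 1.1, -1.0]
gripper_width: 1.001
```

```bash
python3 g.py .478 -.3565 .027 180;python3 -c "
from h import *
cap('side','s1');crop('s1',180,270,300,390,'s1c');cap('wrist','w2')"
```

```text
t 3.4 tcp [ 0.4787 -0.3636  0.0358] units [-0.28  0.03  0.35] head 179.8 tilt [ 0.001  0.01  -1.   ] F [ 0.2  1.1 -1. ] w 1.001 spin -0.03 j [-22.  31. -15.  -1. -44.  22.]
s1c scale 5.0
```

View pics/s1c.png

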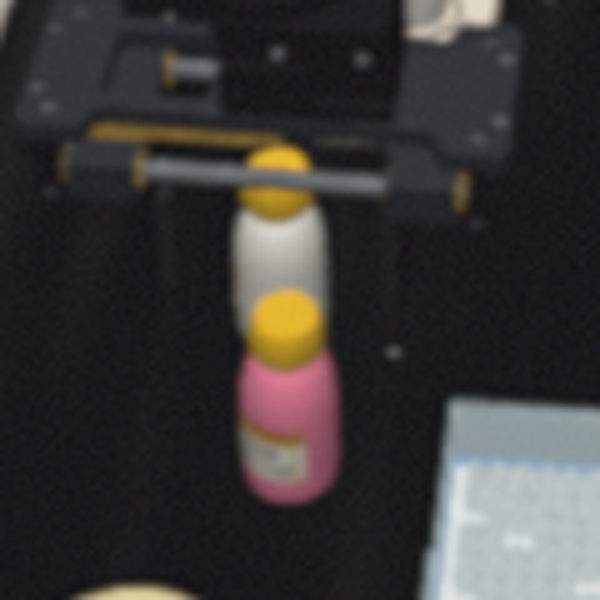

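View pics/w2.png

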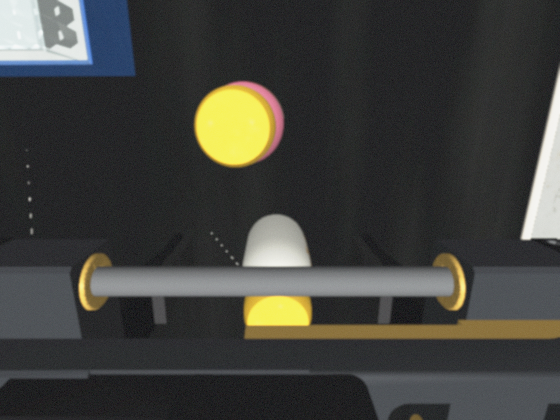

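The bottle is centred between the fingers, with its cap at (277,310). The tool sits 7 mm too far towards -y, so I'll correct that, lower and grip.

Emit:
{"method": "servo_tool", "body": {"deltas": [{"slide": [-0.28,0,0.25],"spin": 0},{"slide": [0,0,0.1],"spin": 0},{"slide": [0,0,0],"spin": 0}]}}

```text
time_s: 3.8
tcp_pos: [0.4815, -0.3572, 0.0308]
ee_rot: [[-0.003, -1.0, 0.008], [-1.0, 0.003, 0.006], [-0.006, -0.008, -1.0]]
wrist_force: [-0.0, 0.3, 0.2]
gripper_width: 1.001
```

Emit:
{"method": "servo_tool", "body": {"deltas": [{"slide": [0,0,0],"spin": 0},{"slide": [0,0,0],"spin": 0},{"slide": [0,0,0],"spin": 0},{"slide": [0,0,0],"spin": 0},{"slide": [0,0,0],"spin": 0},{"slide": [0,0,0],"spin": 0},{"slide": [0,0,0],"spin": 0},{"slide": [0,0,0],"spin": 0}], "gripper": 255}}

```text
time_s: 4.6
tcp_pos: [0.4818, -0.3573, 0.0319]
ee_rot: [[-0.003, -1.0, 0.009], [-1.0, 0.003, 0.006], [-0.006, -0.009, -1.0]]
wrist_force: [-0.8, -0.8, 0.8]
gripper_width: 0.422
```

```bash
python3 g.py .511 -.213 .027 180
```

```text
t 4.6 tcp [ 0.4818 -0.3573  0.0319] units [-5.77 -1.15  0.24] head 179.8 tilt [ 0.009  0.006 -1.   ] F [-0.8 -0.8  0.8] w 0.422 spin -0.02 j [-21.  31. -16.  -1. -43.  22.]
```

Emit:
{"method": "servo_tool", "body": {"deltas": [{"slide": [0,0,-0.5],"spin": 0},{"slide": [0,0,-1],"spin": 0},{"slide": [0,0,-1],"spin": 0},{"slide": [-0.9,-0.2,-0.3],"spin": 0},{"slide": [-1,-0.23,0],"spin": 0},{"slide": [-1,-0.23,0],"spin": 0},{"slide": [-1,-0.23,0],"spin": 0},{"slide": [-1,-0.23,0],"spin": 0},{"slide": [-0.8,-0.1,0],"spin": 0},{"slide": [0,0,0],"spin": 0}]}}

```text
time_s: 5.6
tcp_pos: [0.5152, -0.2117, 0.1136]
ee_rot: [[-0.005, -1.0, 0.019], [-1.0, 0.005, 0.004], [-0.004, -0.019, -1.0]]
wrist_force: [0.6, 0.4, -0.7]
gripper_width: 0.417
```

```bash
python3 g.py .512 -.213 .044 180;python3 -c "
from h import *
cap('side','s2');crop('s2',200,190,340,310,'s2c');cap('wrist','w3');cap('top','t3');crop('t3',260,160,400,260,'t3c')"
```

```text
t 5.6 tcp [ 0.5152 -0.2117  0.1136] units [0.06 0.18 2.78] head 179.7 tilt [ 0.019  0.004 -1.   ] F [ 0.6  0.4 -0.7] w 0.417 spin -0.04 j [ -6.  21. -18.  -0. -50.   6.]
s2c scale 5.0
t3c scale 5.714285714285714
```

View pics/s2c.png

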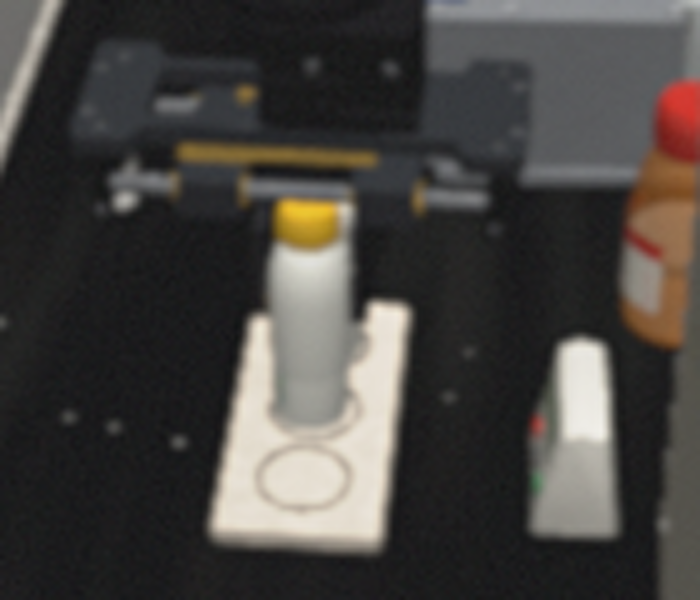

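View pics/w3.png

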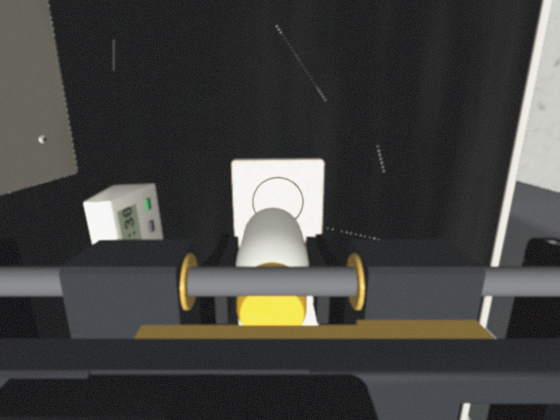

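View pics/t3c.png

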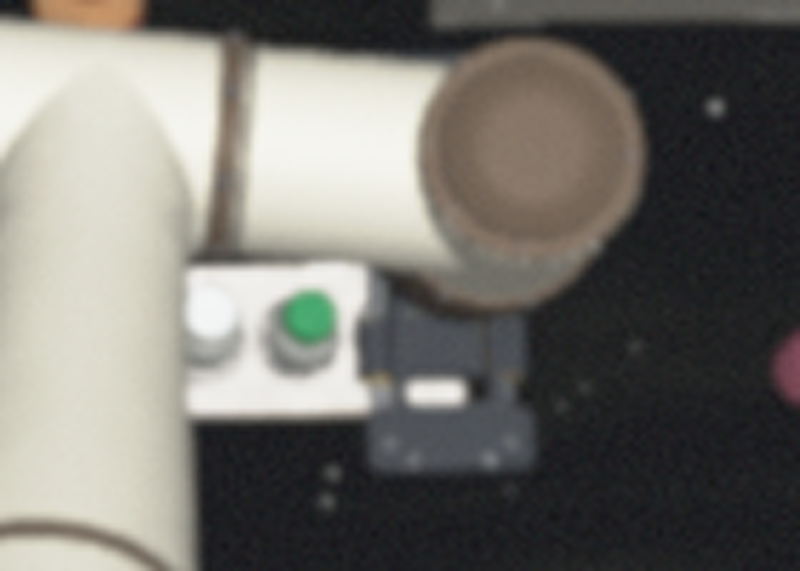

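Run:
```python
from h import *
w=load('w3');s=load('s2');t=load('top0')
print('ring wrist',atz(w,277.5,201,.012),'tri',tri((w,277.5,201),(s,200+304/5,190+478/5)),tri((w,277.5,201),(s,200+304/5,190+478/5),(t,329.1,218.95)))
print('bottle base expected in side',proj(s,[.516,-.2117,.082]),'seen',200+312/5,190+408/5, 'wrist exp',proj(w,[.516,-.2117,.082]),'cap',proj(w,[.515,-.2117,.170]),proj(s,[.515,-.2117,.170]))
for v,u in ((158,232),(158,324)): print(atz(w,u,v,.012))
crop('w3',200,140,350,330,'w3c')
```

```text
ring wrist [ 0.51286874 -0.21482334  0.012     ] tri (array([ 0.51358583, -0.21437137,  0.01076519]), [0.7, 0.7]) (array([ 0.51214321, -0.21345605,  0.00888701]), [0.9, 2.2, 2.8])
bottle base expected in side [261.6347277  261.45776879] seen 262.4 271.6 wrist exp [272.44081416 233.9289109 ] cap [271.03785098 317.38979927] [261.17310041 230.10560245]
[ 0.55055154 -0.25172836  0.012     ]
[ 0.47455679 -0.25153609  0.012     ]
w3c scale 3.1578947368421053
```

View pics/w3c.png

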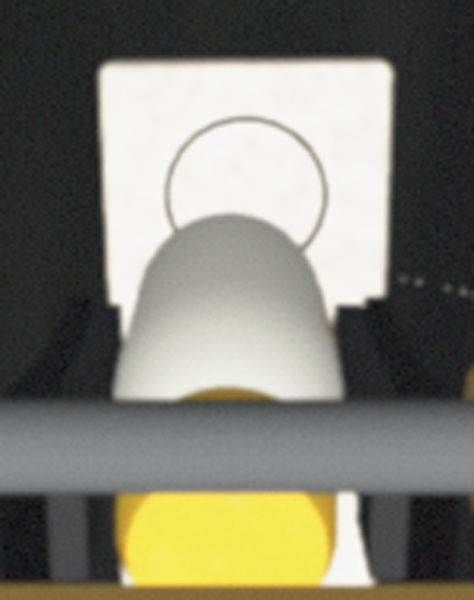

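The wrist view puts the ring at (277,201), so its centre is at about (0.513, -0.2145). The held bottle's base is about 2 to 3 mm off. I'll lower it and correct.

Emit:
{"method": "servo_tool", "body": {"deltas": [{"slide": [0.1,0.1,0.6],"spin": 0},{"slide": [0,0,0.8],"spin": 0},{"slide": [0,0,0.6],"spin": 0},{"slide": [0,0,0],"spin": 0}]}}

```text
time_s: 6.15
tcp_pos: [0.5134, -0.2203, 0.0631]
ee_rot: [[-0.013, -1.0, 0.021], [-1.0, 0.013, 0.002], [-0.003, -0.021, -1.0]]
wrist_force: [0.3, 0.3, -0.7]
gripper_width: 0.421
```

```bash
python3 g.py .5125 -.215 .044 180
```

```text
t 6.15 tcp [ 0.5134 -0.2203  0.0631] units [-0.21  0.06  0.76] head 179.2 tilt [ 0.021  0.002 -1.   ] F [ 0.3  0.3 -0.7] w 0.421 spin -0.1 j [ -7.  25. -21.  -0. -43.   6.]
```

Emit:
{"method": "servo_tool", "body": {"deltas": [{"slide": [-0.22,0.06,0.2],"spin": -0.1},{"slide": [0,0,0.2],"spin": 0},{"slide": [0,0,0.1],"spin": 0},{"slide": [0,0,0],"spin": 0}]}}

```text
time_s: 6.55
tcp_pos: [0.513, -0.2163, 0.0514]
ee_rot: [[-0.0, -1.0, 0.024], [-1.0, 0.0, 0.001], [-0.001, -0.024, -1.0]]
wrist_force: [0.1, 0.6, -0.3]
gripper_width: 0.416
```

```bash
python3 g.py .5125 -.215 .044 180;python3 -c "
from h import *
cap('wrist','w4');crop('w4',200,140,350,330,'w4c')"
```

```text
t 6.55 tcp [ 0.513  -0.2163  0.0514] units [-0.05  0.03  0.3 ] head 180.0 tilt [ 0.024  0.001 -1.   ] F [ 0.1  0.6 -0.3] w 0.416 spin -0.0 j [ -6.  26. -22.  -0. -41.   7.]
w4c scale 3.1578947368421053
```

View pics/w4c.png

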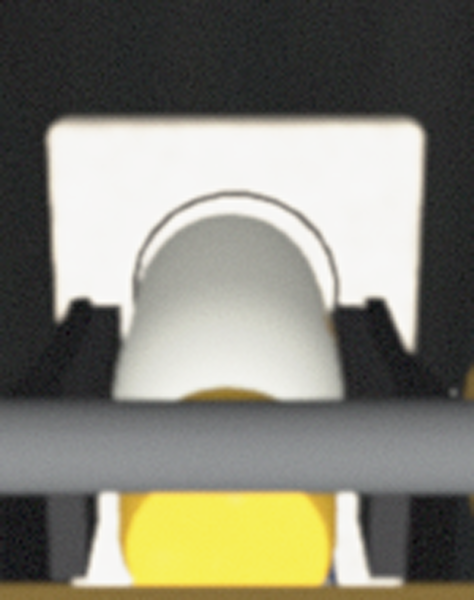

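The bottle's base is nearly over the ring, but about 1 mm towards image left and a little towards image top. I'll correct both and set it down.

Emit:
{"method": "servo_tool", "body": {"deltas": [{"slide": [-0.08,0.06,0.08],"spin": 0},{"slide": [-0.02,0,0.1],"spin": 0},{"slide": [0,0,0.08],"spin": 0},{"slide": [0,0,0],"spin": 0}]}}

```text
time_s: 7.0
tcp_pos: [0.5124, -0.2134, 0.0456]
ee_rot: [[0.001, -1.0, 0.026], [-1.0, -0.001, 0.001], [-0.001, -0.026, -1.0]]
wrist_force: [-0.3, -0.1, -0.8]
gripper_width: 0.419
```

```bash
python3 g.py .512 -.2148 .044 180;python3 -c "
from h import *
cap('wrist','w5');crop('w5',200,140,350,330,'w5c')"
```

```text
t 7.0 tcp [ 0.5124 -0.2134  0.0456] units [0.05 0.02 0.06] head 180.0 tilt [ 0.026  0.001 -1.   ] F [-0.3 -0.1 -0.8] w 0.419 spin 0.0 j [ -6.  26. -23.  -0. -40.   6.]
w5c scale 3.1578947368421053
```

View pics/w5c.png

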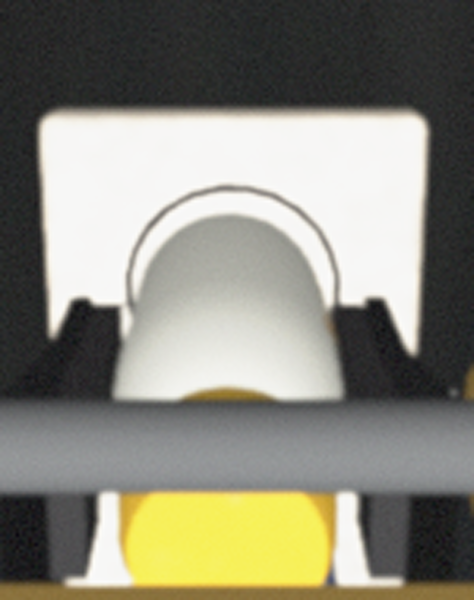

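Emit:
{"method": "servo_tool", "body": {"deltas": [{"slide": [0.1,0.02,0],"spin": 0},{"slide": [0,0,0.03],"spin": 0},{"slide": [0,0,0],"spin": 0}]}}

```text
time_s: 7.35
tcp_pos: [0.5123, -0.2163, 0.045]
ee_rot: [[0.001, -1.0, 0.027], [-1.0, -0.001, 0.001], [-0.001, -0.027, -1.0]]
wrist_force: [0.2, 1.2, -1.3]
gripper_width: 0.419
```

```bash
python3 g.py .512 -.2158 .044 180;python3 -c "
from h import *
cap('wrist','w6');crop('w6',200,140,350,330,'w6c')"
```

```text
t 7.35 tcp [ 0.5123 -0.2163  0.045 ] units [-0.02  0.01  0.04] head 180.0 tilt [ 0.027  0.001 -1.   ] F [ 0.2  1.2 -1.3] w 0.419 spin 0.0 j [ -6.  26. -23.  -0. -40.   7.]
w6c scale 3.1578947368421053
```

View pics/w6c.png

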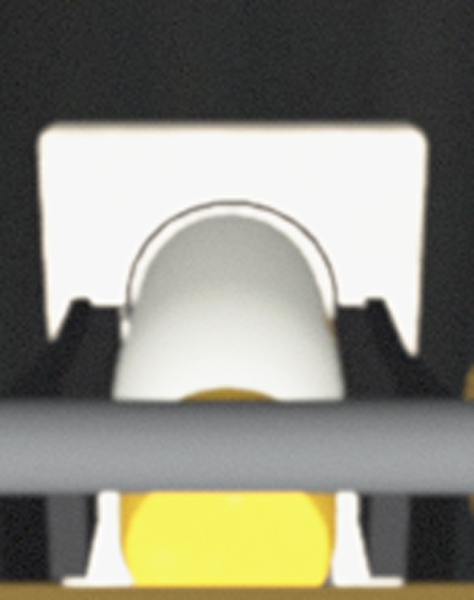

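The bottle is now concentric with the ring. I'll lower it the last millimetre and open the gripper.

Emit:
{"method": "servo_tool", "body": {"deltas": [{"slide": [-0.02,0,0.06],"spin": 0},{"slide": [0,0,0.02],"spin": 0},{"slide": [0,0,0],"spin": 0}]}}

```text
time_s: 7.7
tcp_pos: [0.5126, -0.216, 0.0442]
ee_rot: [[0.001, -1.0, 0.028], [-1.0, -0.001, 0.0], [-0.0, -0.028, -1.0]]
wrist_force: [0.3, -0.2, -0.9]
gripper_width: 0.42
```

```bash
python3 g.py .512 -.2158 .044 180
```

```text
t 7.7 tcp [ 0.5126 -0.216   0.0442] units [-0.01  0.02  0.01] head 180.1 tilt [ 0.028  0.    -1.   ] F [ 0.3 -0.2 -0.9] w 0.42 spin 0.01 j [ -6.  26. -23.  -0. -40.   7.]
```

Emit:
{"method": "servo_tool", "body": {"deltas": [{"slide": [0,0,0.05],"spin": 0},{"slide": [0,0,0.02],"spin": 0},{"slide": [0,0,0],"spin": 0}]}}

```text
time_s: 8.0
tcp_pos: [0.5127, -0.216, 0.0442]
ee_rot: [[0.002, -1.0, 0.028], [-1.0, -0.002, -0.0], [0.0, -0.028, -1.0]]
wrist_force: [-0.4, 0.6, 0.4]
gripper_width: 0.425
```

Emit:
{"method": "servo_tool", "body": {"deltas": [{"slide": [0,0,0],"spin": 0},{"slide": [0,0,0],"spin": 0},{"slide": [0,0,0],"spin": 0},{"slide": [0,0,0],"spin": 0},{"slide": [0,0,0],"spin": 0},{"slide": [0,0,0],"spin": 0}], "gripper": 0}}

```text
time_s: 8.6
tcp_pos: [0.5132, -0.2161, 0.0431]
ee_rot: [[0.002, -1.0, 0.029], [-1.0, -0.002, -0.0], [0.0, -0.029, -1.0]]
wrist_force: [0.6, 0.1, -0.9]
gripper_width: 0.882
```

```bash
python3 g.py .512 -.2158 .3 180;python3 -c "
from h import *
cap('wrist','w7');crop('w7',200,140,350,330,'w7c')"
```

```text
t 8.6 tcp [ 0.5132 -0.2161  0.0431] units [-1.000e-02 -2.500e-01 -1.027e+01] head 180.1 tilt [ 0.029 -0.    -1.   ] F [ 0.6  0.1 -0.9] w 0.882 spin 0.01 j [ -6.  26. -23.  -0. -39.   7.]
w7c scale 3.1578947368421053
```

View pics/w7c.png

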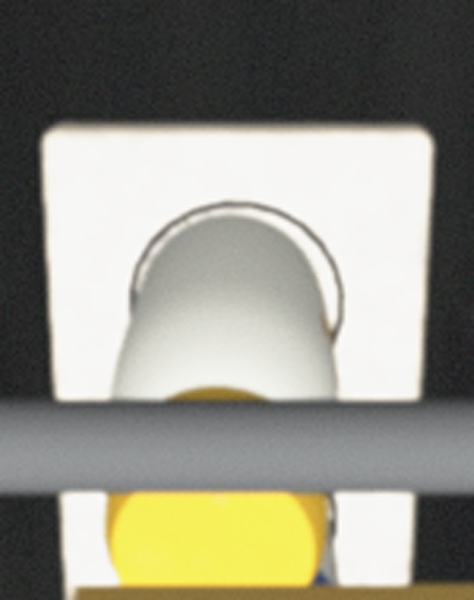

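The bottle stands inside the ring. I'll lift away and check it.

Emit:
{"method": "servo_tool", "body": {"deltas": [{"slide": [0,0,-0.6],"spin": 0},{"slide": [0,0,-1],"spin": 0},{"slide": [0,0,-1],"spin": 0},{"slide": [0,0,-1],"spin": 0},{"slide": [0,0,-1],"spin": 0},{"slide": [0,0,-1],"spin": 0},{"slide": [0,0,-1],"spin": 0},{"slide": [-0.3,0,-0.5],"spin": 0}]}}

```text
time_s: 9.45
tcp_pos: [0.506, -0.2084, 0.2243]
ee_rot: [[0.0, -1.0, 0.021], [-1.0, -0.0, 0.001], [-0.001, -0.021, -1.0]]
wrist_force: [-0.0, 0.3, -0.2]
gripper_width: 0.998
```

```bash
python3 g.py .658 .0895 .23 184.6
```

```text
t 9.45 tcp [ 0.506  -0.2084  0.2243] units [-11.92  -6.09  -0.09] head 180.0 tilt [ 0.021  0.001 -1.   ] F [-0.   0.3 -0.2] w 0.998 spin -0.57 j [ -6.  14. -11.  -0. -64.   6.]
```

Emit:
{"method": "servo_tool", "body": {"deltas": [{"slide": [-0.95,-0.55,0],"spin": -0.57},{"slide": [-1,-0.6,0],"spin": 0},{"slide": [-1,-0.6,0],"spin": 0},{"slide": [-1,-0.6,0],"spin": 0},{"slide": [-1,-0.6,0],"spin": 0},{"slide": [-1,-0.6,0],"spin": 0},{"slide": [-1,-0.6,0],"spin": 0},{"slide": [-0.5,-0.5,0],"spin": 0},{"slide": [0,0,0],"spin": 0}]}}

```text
time_s: 10.35
tcp_pos: [0.6095, -0.0027, 0.2247]
ee_rot: [[0.082, -0.997, 0.018], [-0.997, -0.082, 0.003], [-0.001, -0.018, -1.0]]
wrist_force: [-0.0, 1.0, -0.1]
gripper_width: 1.0
```

```bash
python3 g.py .658 .0895 .23 184.6;python3 -c "
from h import *
cap('wrist','w8');cap('side','s8');cap('top','t8')"
```

```text
t 10.35 tcp [ 0.6095 -0.0027  0.2247] units [-3.52 -2.24 -0.17] head 184.7 tilt [ 0.018  0.003 -1.   ] F [-0.   1.  -0.1] w 1.0 spin 0.01 j [ 15.  20.  -2.   0. -67. -10.]
```

View pics/w8.png

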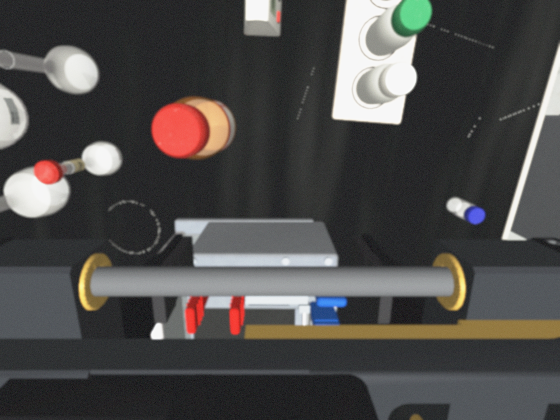

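View pics/s8.png

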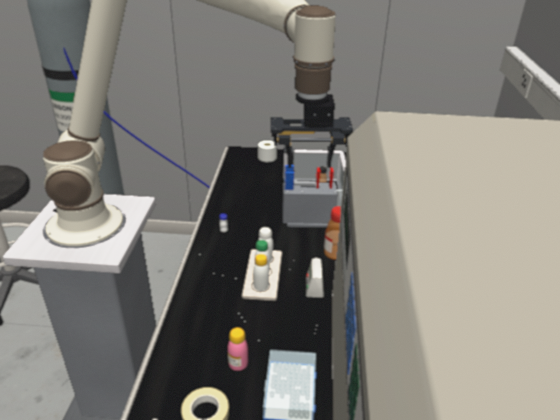

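View pics/t8.png

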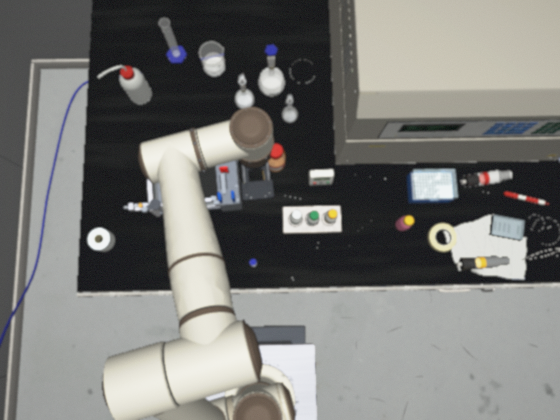

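The bottle stands at the end of the row, at (331,215) in the top view and (261,272) in the side view. The wrist view shows the red tabs at (194,315) and (237,315) and the blue ones near (325,305).

Run:
```python
from h import *
crop('w8',150,200,370,345,'w8c');crop('s8',255,130,355,240,'s8c');crop('t8',270,190,350,250,'t8c')
```

```text
w8c scale 3.6363636363636362
s8c scale 5.454545454545454
t8c scale 10.0
```

View pics/w8c.png

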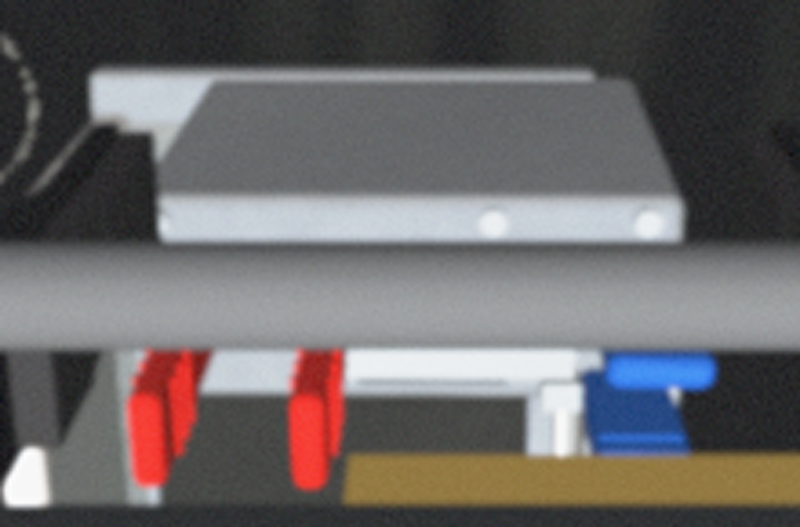

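View pics/t8c.png

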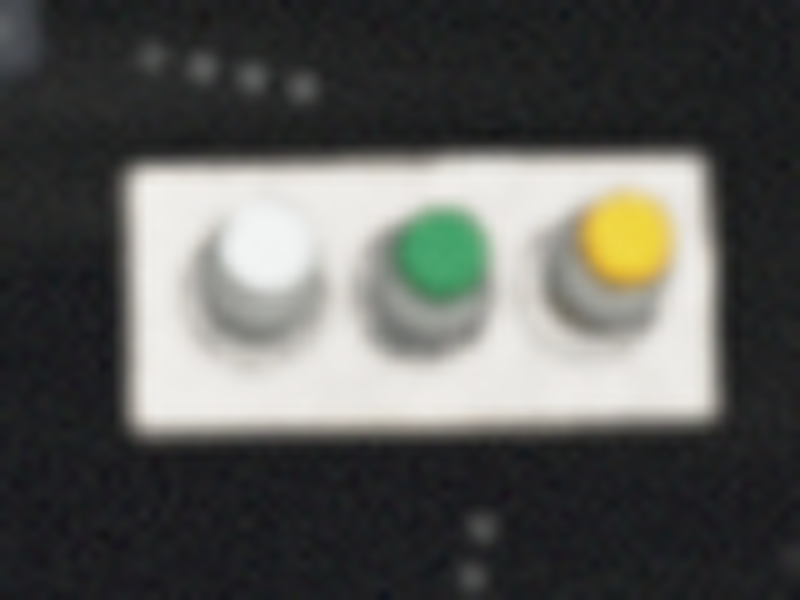

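Run:
```python
from h import *
t=load('t8');s=load('s8')
crop('s8',235,215,295,305,'s8d')
for n,u,v in (('w',267,245),('g',442,253),('y',627,237)):
    print(n,atz(t,270+u/10,190+v/10,.100))
print('ring ref top',atz(t,329.1,218.95,.012), 'tray c',[atz(t,270+u/10,190+v/10,.012)[:2] for u,v in((125,165),(706,152),(718,418),(133,432))])
```

```text
s8d scale 6.666666666666667
w [ 0.50956935 -0.11248184  0.1       ]
g [ 0.50636563 -0.1616739   0.1       ]
y [ 0.50995119 -0.21397154  0.1       ]
ring ref top [ 0.50887759 -0.21327407  0.012     ] tray c [array([ 0.54922243, -0.07501626]), array([ 0.54995344, -0.24944831]), array([ 0.46954954, -0.24954909]), array([ 0.46870019, -0.07562071])]
```

View pics/s8d.png

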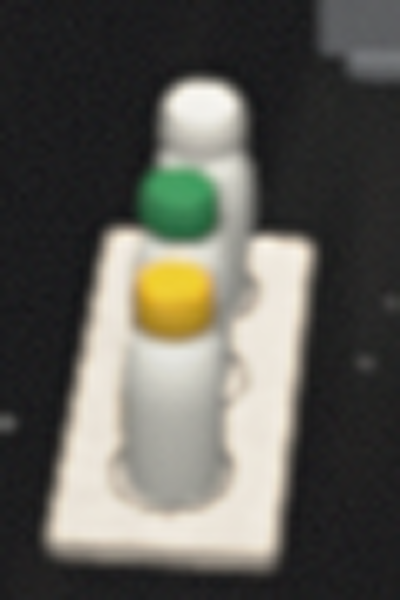

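Run:
```python
from h import *
w=load('w8')
C=lambda u,v:np.round(atz(w,150+u/3.63636,200+v/3.63636,.168),4)
print('fix outer',C(131,440),C(133,400),C(137,480),'slide outer',C(327,440),'top ends',C(149,392),C(149,487),C(308,392),C(308,490))
print('blue near', C(607,372),C(661,355),C(661,390),C(715,372),'blue far',C(600,443),C(690,443))
```

```text
fix outer [0.6722 0.0878 0.168 ] [0.6719 0.0777 0.168 ] [0.6708 0.098  0.168 ] slide outer [0.6293 0.0837 0.168 ] top ends [0.6685 0.0754 0.168 ] [0.6681 0.0996 0.168 ] [0.6341 0.0721 0.168 ] [0.6328 0.0969 0.168 ]
blue near [0.5705 0.0612 0.168 ] [0.5596 0.056  0.168 ] [0.5584 0.0644 0.168 ] [0.5476 0.059  0.168 ] blue far [0.5699 0.0788 0.168 ] [0.5504 0.0769 0.168 ]
```

```bash
python3 g.py .6575 .0865 .19 184.9
```

```text
t 10.5 tcp [ 0.6082 -0.0049  0.2252] units [-3.49 -2.23  1.45] head 184.5 tilt [ 0.017  0.002 -1.   ] F [ 0.1 -0.5 -0.1] w 0.999 spin -0.05 j [ 15.  20.  -3.   0. -67. -10.]
```

Emit:
{"method": "servo_tool", "body": {"deltas": [{"slide": [-0.85,-0.55,0],"spin": -0.05},{"slide": [-0.9,-0.6,0],"spin": 0},{"slide": [-0.9,-0.6,0.3],"spin": 0},{"slide": [-0.9,-0.5,0.5],"spin": 0},{"slide": [0,0,0.5],"spin": 0},{"slide": [0,0,0],"spin": 0}]}}

```text
time_s: 11.1
tcp_pos: [0.6568, 0.0829, 0.1943]
ee_rot: [[0.075, -0.997, 0.017], [-0.997, -0.075, 0.002], [-0.001, -0.017, -1.0]]
wrist_force: [-0.9, 0.4, -0.1]
gripper_width: 0.998
```

```bash
python3 g.py .6575 .0865 .128 184.9;python3 -c "
from h import *
cap('wrist','w9');crop('w9',130,180,430,345,'w9c')"
```

```text
t 11.1 tcp [0.6568 0.0829 0.1943] units [-0.14  0.01  2.65] head 184.3 tilt [ 0.017  0.002 -1.   ] F [-0.9  0.4 -0.1] w 0.998 spin -0.08 j [ 21.  26.   3.   0. -66. -17.]
w9c scale 2.6666666666666665
```

View pics/w9c.png

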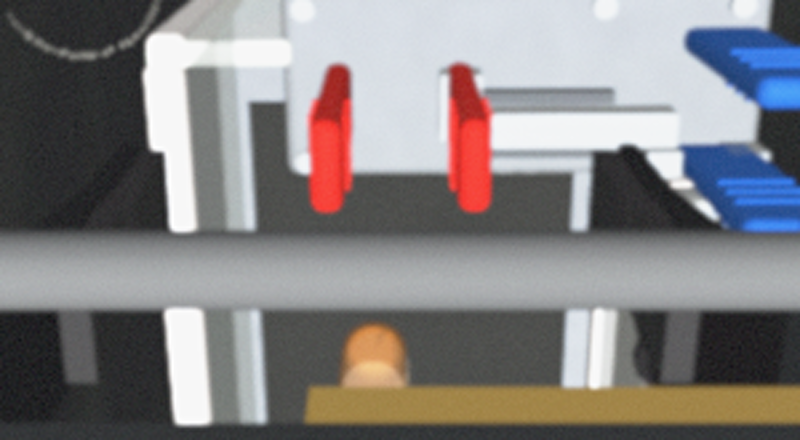

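Run:
```python
from h import *
w=load('w9');w8=load('w8')
k=800/300
C=lambda u,v,z=.168:np.round(atz(w,130+u/k,180+v/k,z),4)
print(w['eye'],w8['eye'])
print('fix',C(310,120),C(310,210),C(345,120),C(330,165),'slide',C(491,120),C(491,210),'tcp proj',(proj(w,sense()['tcp_pos'])-[130,180])*k)
P=lambda u,v,u8,v8:print(tri((w,130+u/k,180+v/k),(w8,150+u8/3.63636,200+v8/3.63636)))
P(325,210,149,487);P(475,210,308,490);P(325,118,149,392);P(475,118,308,392)
P(822-48,92,661,378)
```

```text
[0.65989508 0.00976477 0.35584051] [ 0.613045   -0.0758318   0.38625676]
fix [0.6742 0.0771 0.168 ] [0.6729 0.1001 0.168 ] [0.666  0.0764 0.168 ] [0.6688 0.088  0.168 ] slide [0.6319 0.0736 0.168 ] [0.6294 0.0964 0.168 ] tcp proj [377.23519966 197.05756124]
(array([0.66905437, 0.10119396, 0.16561058]), [0.4, 0.4])
(array([0.63297312, 0.09705339, 0.16761099]), [0.2, 0.2])
(array([0.6703616 , 0.07849535, 0.16290047]), [0.7, 0.7])
(array([0.63478407, 0.07531218, 0.16295387]), [0.3, 0.3])
(array([0.55835604, 0.06711117, 0.15496195]), [3.3, 3.3])
```

Emit:
{"method": "servo_tool", "body": {"deltas": [{"slide": [-0.2,-0.1,0.5],"spin": -0.08},{"slide": [-0.04,0,0.7],"spin": 0},{"slide": [-0.04,0,0.7],"spin": 0},{"slide": [-0.04,0,0.5],"spin": 0},{"slide": [0,0,0],"spin": 0}]}}

```text
time_s: 11.65
tcp_pos: [0.6609, 0.0875, 0.1356]
ee_rot: [[0.083, -0.996, 0.024], [-0.997, -0.083, 0.004], [-0.001, -0.025, -1.0]]
wrist_force: [-0.0, 0.3, -0.6]
gripper_width: 0.997
```

```bash
python3 g.py .659 .0875 .128 184.9
```

```text
t 11.65 tcp [0.6609 0.0875 0.1356] units [-0.01  0.08  0.3 ] head 184.8 tilt [ 0.024  0.004 -1.   ] F [-0.   0.3 -0.6] w 0.997 spin -0.02 j [ 22.  29.  -1.   0. -58. -17.]
```

Emit:
{"method": "servo_tool", "body": {"deltas": [{"slide": [-0.01,0.06,0.22],"spin": 0},{"slide": [0,0,0.05],"spin": 0}]}}

```text
time_s: 11.85
tcp_pos: [0.6599, 0.0872, 0.1294]
ee_rot: [[0.083, -0.996, 0.026], [-0.997, -0.083, 0.004], [-0.001, -0.026, -1.0]]
wrist_force: [-0.2, -1.3, -0.7]
gripper_width: 1.0
```

Emit:
{"method": "servo_tool", "body": {"deltas": [{"slide": [0,0,0],"spin": 0},{"slide": [0,0,0],"spin": 0},{"slide": [0,0,0],"spin": 0},{"slide": [0,0,0],"spin": 0},{"slide": [0,0,0],"spin": 0},{"slide": [0,0,0],"spin": 0},{"slide": [0,0,0],"spin": 0},{"slide": [0,0,0],"spin": 0}], "gripper": 255}}

```text
time_s: 12.65
tcp_pos: [0.6585, 0.0873, 0.131]
ee_rot: [[0.083, -0.996, 0.025], [-0.997, -0.083, 0.004], [-0.002, -0.025, -1.0]]
wrist_force: [22.2, -2.9, -14.3]
gripper_width: 0.358
```

```bash
python3 g.py .659 .0875 .128 184.9;python3 -c "
from h import *
cap('wrist','w10');crop('w10',130,180,430,345,'w10c')"
```

```text
t 12.65 tcp [0.6585 0.0873 0.131 ] units [-0.01 -0.02  0.12] head 184.7 tilt [ 0.025  0.004 -1.   ] F [ 22.2  -2.9 -14.3] w 0.358 spin -0.02 j [ 22.  29.  -2.   0. -58. -17.]
w10c scale 2.6666666666666665
```

View pics/w10c.png

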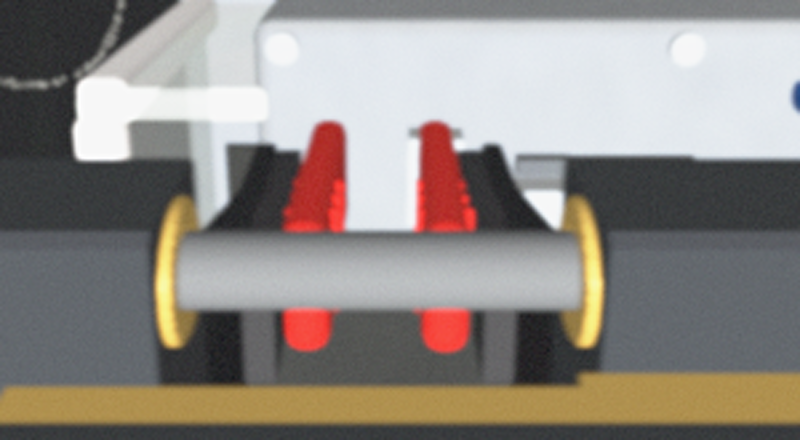

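Emit:
{"method": "servo_tool", "body": {"deltas": [{"slide": [0,-0.08,0],"spin": 0},{"slide": [0,-0.05,0],"spin": 0},{"slide": [0,0,0],"spin": 0}]}}

```text
time_s: 13.0
tcp_pos: [0.6591, 0.0872, 0.131]
ee_rot: [[0.083, -0.996, 0.016], [-0.997, -0.083, 0.002], [-0.001, -0.016, -1.0]]
wrist_force: [1.5, -0.8, -1.0]
gripper_width: 0.335
```

```bash
python3 g.py .659 .0875 .128 184.9
```

```text
t 13.0 tcp [0.6591 0.0872 0.131 ] units [-0.01  0.01  0.12] head 184.7 tilt [ 0.016  0.002 -1.   ] F [ 1.5 -0.8 -1. ] w 0.335 spin -0.02 j [ 22.  29.  -1.   0. -58. -17.]
```

Red is fully shut, at 29 mm over the tabs. I'll release, lift and turn for blue.

Emit:
{"method": "servo_tool", "body": {"deltas": [{"slide": [0,0,0],"spin": 0},{"slide": [0,0,0],"spin": 0},{"slide": [0,0,0],"spin": 0},{"slide": [0,0,0],"spin": 0},{"slide": [0,0,-0.5],"spin": 0},{"slide": [0,0,-1],"spin": 0},{"slide": [0,0,-1],"spin": 0},{"slide": [0,0,-1],"spin": 0}], "gripper": 0}}

```text
time_s: 13.8
tcp_pos: [0.6578, 0.0866, 0.2195]
ee_rot: [[0.083, -0.996, 0.015], [-0.997, -0.083, 0.001], [0.001, -0.015, -1.0]]
wrist_force: [0.0, 0.9, -0.2]
gripper_width: 0.96
```

```bash
python3 g.py .5595 .072 .205 94.7;python3 -c "
from h import *
cap('wrist','w11');crop('w11',130,180,430,345,'w11c')"
```

```text
t 13.8 tcp [0.6578 0.0866 0.2195] units [0.26 3.98 0.52] head 184.7 tilt [ 0.015  0.001 -1.   ] F [ 0.   0.9 -0.2] w 0.96 spin 11.25 j [ 22.  25.   5.   0. -69. -17.]
w11c scale 2.6666666666666665
```

View pics/w11c.png

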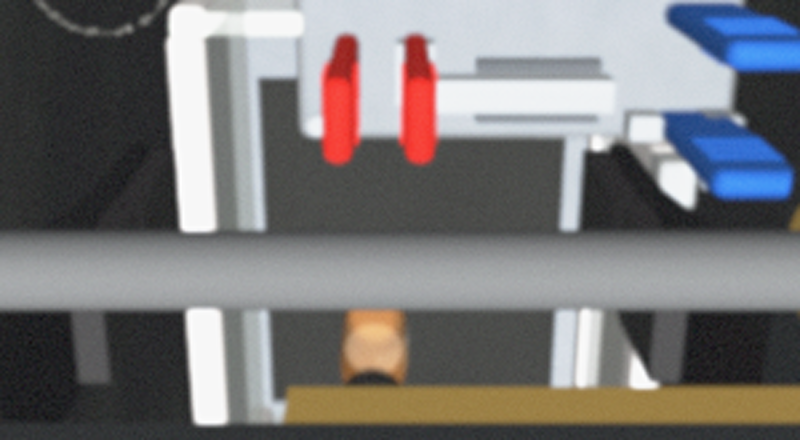

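Run:
```python
from h import *
w=load('w11')
k=800/300
C=lambda u,v,z=.168:np.round(atz(w,130+u/k,180+v/k,z),4)
print('slide outer',C(752,198),'inner',C(750,171),'ends',C(712,184),C(793,184),'fixed outer',C(760,38),'inner',C(765,68),'left end',C(722,55))
print('red chk',C(323,110),C(437,110))
```

```text
slide outer [0.5562 0.1015 0.168 ] inner [0.5583 0.0938 0.168 ] ends [0.5677 0.0984 0.168 ] [0.5461 0.0964 0.168 ] fixed outer [0.563  0.0573 0.168 ] inner [0.5601 0.0651 0.168 ] left end [0.5718 0.0626 0.168 ]
red chk [0.6738 0.0867 0.168 ] [0.6437 0.084  0.168 ]
```

Emit:
{"method": "servo_tool", "body": {"deltas": [{"slide": [0,0.8,0],"spin": 1},{"slide": [-0.1,0.8,0],"spin": 1},{"slide": [0,0,0],"spin": 1},{"slide": [0,0,0],"spin": 1},{"slide": [0,0,0],"spin": 1},{"slide": [0,0,0],"spin": 1},{"slide": [0,0,0],"spin": 1},{"slide": [0,0,0],"spin": 1},{"slide": [0,0,0],"spin": 1},{"slide": [0,0,0],"spin": 1}]}}

```text
time_s: 14.85
tcp_pos: [0.6233, 0.0894, 0.2382]
ee_rot: [[-0.979, -0.2, 0.048], [-0.2, 0.98, 0.008], [-0.048, -0.002, -0.999]]
wrist_force: [-0.1, 0.0, -0.5]
gripper_width: 1.001
```

```bash
python3 g.py .559 .0724 .2 94.9
```

```text
t 14.85 tcp [0.6233 0.0894 0.2382] units [ 2.73 -0.15  1.4 ] head 101.6 tilt [ 0.048  0.008 -0.999] F [-0.1  0.  -0.5] w 1.001 spin 0.83 j [  23.   20.    0.    1.  -67. -102.]
```

Emit:
{"method": "servo_tool", "body": {"deltas": [{"slide": [0.9,-0.05,0.2],"spin": 0.83},{"slide": [0.9,-0.05,0.4],"spin": 0},{"slide": [0.9,-0.1,0.4],"spin": 0},{"slide": [0,0,0.3],"spin": 0},{"slide": [0,0,0],"spin": 0}]}}

```text
time_s: 15.35
tcp_pos: [0.5588, 0.0765, 0.2057]
ee_rot: [[-0.995, -0.079, 0.057], [-0.078, 0.997, 0.011], [-0.058, 0.006, -0.998]]
wrist_force: [0.1, 0.6, -0.2]
gripper_width: 1.003
```

```bash
python3 g.py .559 .0724 .128 94.9;python3 -c "
from h import *
cap('wrist','w12');cap('side','s12');crop('s12',240,100,360,220,'s12c')"
```

```text
t 15.35 tcp [0.5588 0.0765 0.2057] units [ 0.19 -0.18  3.1 ] head 94.5 tilt [ 0.057  0.011 -0.998] F [ 0.1  0.6 -0.2] w 1.003 spin -0.05 j [  25.   15.  -13.    1.  -59. -111.]
s12c scale 5.0
```

View pics/w12.png

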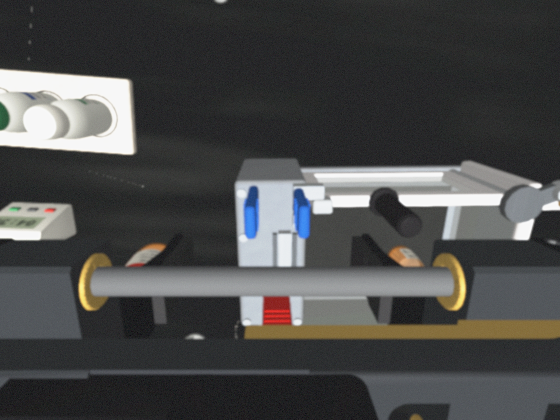

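View pics/s12c.png

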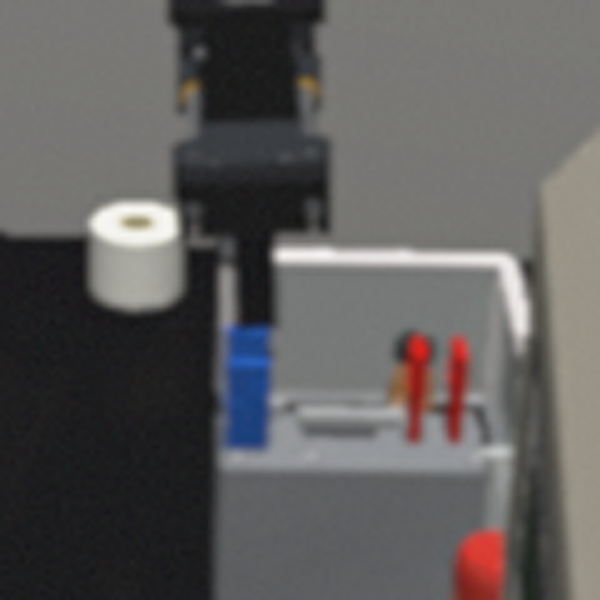

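Run:
```python
from h import *
w=load('w12');crop('w12',230,150,550,250,'w12c')
print('expected blue tops',proj(w,[.563,.0573,.168]),proj(w,[.5562,.1015,.168]))
```

```text
w12c scale 2.5
expected blue tops [242.69453059 228.88997046] [309.8854312  224.20241765]
```

View pics/w12c.png

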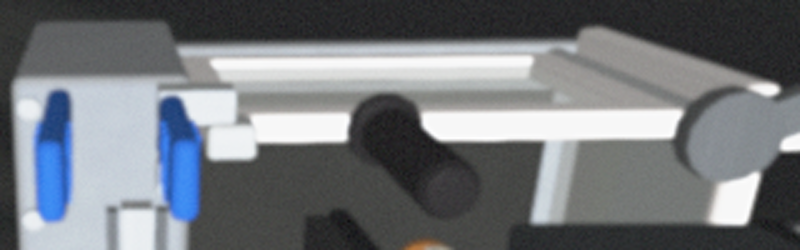

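Run:
```python
from h import *
w=load('w12');t=load('top0')
C=lambda u,v,z=.168:np.round(atz(w,230+u/2.5,150+v/2.5,z),4)
print('fix ends',C(50,138),C(50,220),'slide ends',C(183,137),C(183,220),'outer',C(36,180),C(200,180))
print('knob top',C(452,190,.165),'base',C(388,125,.108), 'hinge disc',C(730,135,.12), 'knob tri',tri((w,230+452/2.5,150+190/2.5),(t,115+455/5.7143,130+382/5.7143)))
print('keeper',C(232,142,.122))
```

```text
fix ends [0.546  0.0612 0.168 ] [0.5693 0.0625 0.168 ] slide ends [0.543  0.0956 0.168 ] [0.5665 0.0982 0.168 ] outer [0.558  0.0582 0.168 ] [0.5546 0.1014 0.168 ]
knob top [0.5534 0.1702 0.165 ] base [0.5535 0.1725 0.108 ] hinge disc [0.5447 0.2791 0.12  ] knob tri (array([0.54878117, 0.16290192, 0.17871486]), [0.6, 0.6])
keeper [0.5589 0.1178 0.122 ]
```

Emit:
{"method": "servo_tool", "body": {"deltas": [{"slide": [0.1,-0.12,0.5],"spin": -0.05},{"slide": [0.05,0,0.7],"spin": 0},{"slide": [0.05,0,0.7],"spin": 0},{"slide": [0,0,0.6],"spin": 0},{"slide": [0,0,0],"spin": 0}]}}

```text
time_s: 15.95
tcp_pos: [0.5661, 0.0759, 0.1464]
ee_rot: [[-0.994, -0.086, 0.07], [-0.086, 0.996, 0.014], [-0.071, 0.008, -0.997]]
wrist_force: [-0.4, 0.4, 0.7]
gripper_width: 1.001
```

```bash
python3 g.py .558 .0728 .128 94.9
```

```text
t 15.95 tcp [0.5661 0.0759 0.1464] units [ 0.38 -0.1   0.71] head 94.9 tilt [ 0.07   0.014 -0.997] F [-0.4  0.4  0.7] w 1.001 spin 0.01 j [  24.   19.  -17.    1.  -50. -110.]
```

Emit:
{"method": "servo_tool", "body": {"deltas": [{"slide": [0.38,-0.11,0.4],"spin": 0},{"slide": [0.06,0,0.35],"spin": 0},{"slide": [0,0,0],"spin": 0}]}}

```text
time_s: 16.25
tcp_pos: [0.5605, 0.0734, 0.1289]
ee_rot: [[-0.993, -0.087, 0.076], [-0.086, 0.996, 0.015], [-0.077, 0.008, -0.997]]
wrist_force: [-0.7, -1.1, -0.5]
gripper_width: 0.999
```

```bash
python3 g.py .558 .0728 .128 94.9
```

```text
t 16.25 tcp [0.5605 0.0734 0.1289] units [ 0.1  -0.02  0.03] head 95.0 tilt [ 0.076  0.015 -0.997] F [-0.7 -1.1 -0.5] w 0.999 spin 0.01 j [  24.   19.  -19.    1.  -47. -110.]
```

Good. I'll squeeze blue.

Emit:
{"method": "servo_tool", "body": {"deltas": [{"slide": [0.1,0,0],"spin": 0},{"slide": [0,0,0],"spin": 0},{"slide": [0,0,0],"spin": 0},{"slide": [0,0,0],"spin": 0},{"slide": [0,0,0],"spin": 0},{"slide": [0,0,0],"spin": 0},{"slide": [0,0,0],"spin": 0}], "gripper": 255}}

```text
time_s: 16.95
tcp_pos: [0.5605, 0.0767, 0.1317]
ee_rot: [[-0.993, -0.088, 0.082], [-0.087, 0.996, 0.02], [-0.083, 0.013, -0.996]]
wrist_force: [-1.7, 4.8, -0.1]
gripper_width: 0.448
```

```bash
python3 g.py .558 .0728 .128 94.9
```

```text
t 16.95 tcp [0.5605 0.0767 0.1317] units [ 0.12 -0.15  0.14] head 95.1 tilt [ 0.082  0.02  -0.996] F [-1.7  4.8 -0.1] w 0.448 spin 0.02 j [  25.   19.  -19.    1.  -47. -110.]
```

Emit:
{"method": "servo_tool", "body": {"deltas": [{"slide": [0.05,-0.1,0],"spin": 0},{"slide": [0.05,-0.1,0],"spin": 0},{"slide": [0,0,0],"spin": 0}]}}

```text
time_s: 17.25
tcp_pos: [0.5608, 0.0732, 0.1317]
ee_rot: [[-0.992, -0.089, 0.087], [-0.088, 0.996, 0.023], [-0.089, 0.015, -0.996]]
wrist_force: [0.0, -0.9, -0.3]
gripper_width: 0.336
```

```bash
python3 g.py .558 .0728 .128 94.9
```

```text
t 17.25 tcp [0.5608 0.0732 0.1317] units [ 0.12 -0.01  0.14] head 95.1 tilt [ 0.087  0.023 -0.996] F [ 0.  -0.9 -0.3] w 0.336 spin 0.03 j [  24.   19.  -20.    1.  -47. -110.]
```

Blue is shut, also at 29 mm. I'll release, lift and spin back, watching the tool's tilt creep.

Emit:
{"method": "servo_tool", "body": {"deltas": [{"slide": [0,0,0],"spin": 0},{"slide": [0,0,0],"spin": 0},{"slide": [0,0,0],"spin": 0},{"slide": [0,0,-0.5],"spin": 0},{"slide": [0,0,-1],"spin": 0},{"slide": [0,0,-1],"spin": 0},{"slide": [0,0,-1],"spin": 0}], "gripper": 0}}

```text
time_s: 17.95
tcp_pos: [0.5501, 0.0686, 0.2199]
ee_rot: [[-0.993, -0.088, 0.077], [-0.087, 0.996, 0.017], [-0.079, 0.011, -0.997]]
wrist_force: [-0.0, 0.7, -0.4]
gripper_width: 0.893
```

```bash
python3 g.py .553 .170 .21 185;python3 -c "
from h import *
cap('wrist','w13')"
```

```text
t 17.95 tcp [0.5501 0.0686 0.2199] units [-0.44  4.03  0.48] head 95.1 tilt [ 0.077  0.017 -0.997] F [-0.   0.7 -0.4] w 0.893 spin -11.24 j [  24.   13.  -14.    1.  -59. -110.]
```

View pics/w13.png

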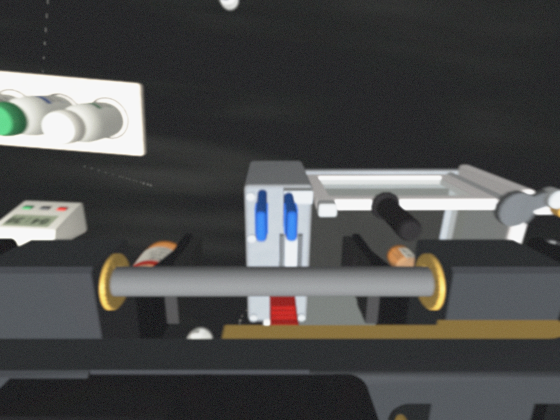

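Emit:
{"method": "servo_tool", "body": {"deltas": [{"slide": [0,0,0],"spin": -1},{"slide": [0,0,0],"spin": -1},{"slide": [0,0,0],"spin": -1},{"slide": [0,0,0],"spin": -1},{"slide": [0,0,0],"spin": -1},{"slide": [0,0,0],"spin": -1},{"slide": [0,0,0],"spin": -1},{"slide": [0,0,0],"spin": -1},{"slide": [0,0,0],"spin": -1},{"slide": [0,0,0],"spin": -1}]}}

```text
time_s: 19.0
tcp_pos: [0.5537, 0.0671, 0.239]
ee_rot: [[-0.028, -0.994, 0.103], [-0.999, 0.03, 0.023], [-0.026, -0.102, -0.994]]
wrist_force: [-0.1, -0.2, -0.3]
gripper_width: 1.0
```

```bash
python3 g.py .553 .170 .21 185
```

```text
t 19.0 tcp [0.5537 0.0671 0.239 ] units [-4.08  0.27  1.25] head 178.3 tilt [ 0.103  0.023 -0.994] F [-0.1 -0.2 -0.3] w 1.0 spin -0.84 j [ 24.  12. -13.   1. -60. -27.]
```

Emit:
{"method": "servo_tool", "body": {"deltas": [{"slide": [0,0,0],"spin": -1},{"slide": [0,0,0],"spin": -1},{"slide": [0,0,0],"spin": -1},{"slide": [0,0,0],"spin": -1},{"slide": [0,0,0],"spin": -1},{"slide": [0,0,0],"spin": -1},{"slide": [0,0,0],"spin": -1},{"slide": [0,0,0],"spin": -1},{"slide": [0,0,0],"spin": -1},{"slide": [0,0,0],"spin": -1}]}}

```text
time_s: 20.0
tcp_pos: [0.5533, 0.0647, 0.2489]
ee_rot: [[0.984, -0.141, 0.113], [-0.145, -0.989, 0.024], [0.108, -0.04, -0.993]]
wrist_force: [-0.0, 0.5, 0.4]
gripper_width: 0.997
```

```bash
python3 g.py .553 .170 .21 275
```

```text
t 20.0 tcp [0.5533 0.0647 0.2489] units [-0.79 -4.1   1.64] head 261.9 tilt [ 0.113  0.024 -0.993] F [-0.   0.5  0.4] w 0.997 spin -1.64 j [ 24.  11. -12.   2. -60.  57.]
```

Emit:
{"method": "servo_tool", "body": {"deltas": [{"slide": [0,-0.6,0],"spin": -0.8},{"slide": [0,-0.6,0],"spin": -0.8},{"slide": [0,-0.6,0],"spin": 0},{"slide": [0,-0.6,0],"spin": 0},{"slide": [0,-0.6,0],"spin": 0},{"slide": [0,-0.6,0],"spin": 0},{"slide": [0,-0.4,0],"spin": 0},{"slide": [0,0,0],"spin": 0}]}}

```text
time_s: 20.8
tcp_pos: [0.5487, 0.1688, 0.256]
ee_rot: [[0.99, 0.08, 0.118], [0.077, -0.997, 0.025], [0.119, -0.015, -0.993]]
wrist_force: [0.2, 0.9, 0.3]
gripper_width: 1.001
```

```bash
python3 g.py .553 .170 .21 275;python3 -c "
from h import *
cap('wrist','w14')"
```

```text
t 20.8 tcp [0.5487 0.1688 0.256 ] units [-0.05 -0.01  1.85] head 274.6 tilt [ 0.118  0.025 -0.993] F [0.2 0.9 0.3] w 1.001 spin -0.05 j [ 35.  12. -10.   3. -61.  58.]
```

View pics/w14.png

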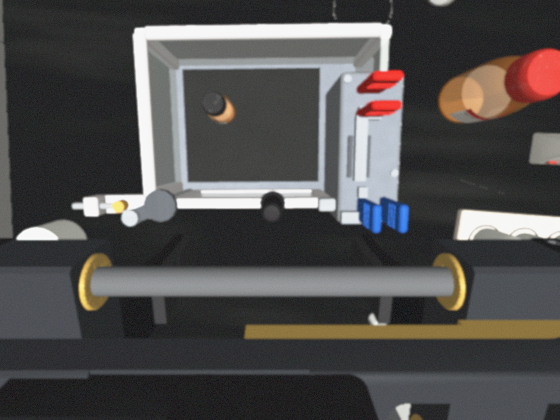

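Run:
```python
from h import *
crop('w14',120,170,420,245,'w14c');crop('w13',300,150,560,250,'w13c')
```

```text
w14c scale 2.6666666666666665
w13c scale 3.076923076923077
```

View pics/w14c.png

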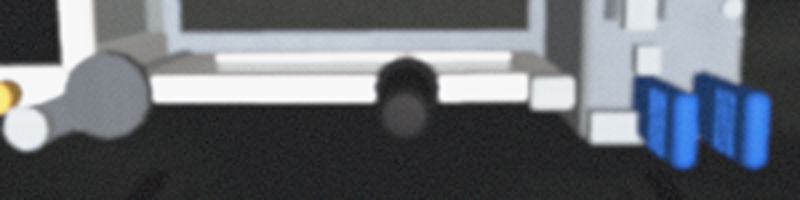

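View pics/w13c.png

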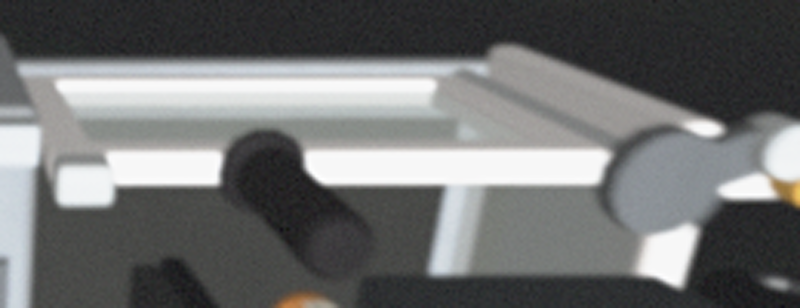

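Run:
```python
from h import *
a=load('w14');b=load('w13')
A=lambda u,v:(a,120+u/2.6667,170+v/2.6667);B=lambda u,v:(b,300+u/3.0769,150+v/3.0769)
print('knob top',tri(A(404,115),B(338,244)),atz(*A(404,115),.165),atz(*B(338,244),.165))
print('keeper',tri(A(552,93),B(84,184)),'gate post/hinge',tri(A(107,95),B(660,185)))
print('rail at knob',atz(*A(407,88),.108), 'blue', atz(*A(697,90),.168),atz(*A(768,95),.168))
```

```text
knob top (array([0.55405521, 0.17059329, 0.163559  ]), [0.4, 0.4]) [0.55457938 0.17030568 0.165     ] [0.55322387 0.17014336 0.165     ]
keeper (array([0.5591689 , 0.11773855, 0.12184995]), [0.0, 0.0]) gate post/hinge (array([0.54530251, 0.27835286, 0.12269641]), [0.1, 0.1])
rail at knob [0.55459529 0.17006196 0.108     ] blue [0.57030998 0.08177113 0.168     ] [0.57056432 0.06008218 0.168     ]
```

The knob's axis is at about (0.554, 0.1705), the hinge at (0.545, 0.280), and the keeper 53 mm from the knob. I'll go down with the jaws partly closed.

Emit:
{"method": "servo_tool", "body": {"deltas": [{"slide": [-0.1,0,0.5],"spin": 0},{"slide": [-0.1,-0.03,0.8],"spin": 0},{"slide": [-0.1,-0.03,0.8],"spin": 0},{"slide": [0,0,0],"spin": 0}], "gripper": 125}}

```text
time_s: 21.25
tcp_pos: [0.5476, 0.1692, 0.2028]
ee_rot: [[0.99, 0.076, 0.119], [0.073, -0.997, 0.025], [0.121, -0.016, -0.993]]
wrist_force: [0.4, 0.4, -0.5]
gripper_width: 0.72
```

```bash
python3 g.py .556 .171 .1265 275
```

```text
t 21.25 tcp [0.5476 0.1692 0.2028] units [-0.03  0.    3.07] head 274.3 tilt [ 0.119  0.025 -0.993] F [ 0.4  0.4 -0.5] w 0.72 spin -0.08 j [ 35.  14. -15.   3. -54.  58.]
```

Emit:
{"method": "servo_tool", "body": {"deltas": [{"slide": [0,0,0.4],"spin": 0},{"slide": [0,0,0.6],"spin": 0},{"slide": [0,0,0.7],"spin": 0},{"slide": [0,0,0.5],"spin": 0},{"slide": [0,0,0.4],"spin": 0},{"slide": [0,0,0],"spin": 0}]}}

```text
time_s: 21.85
tcp_pos: [0.5591, 0.1704, 0.1398]
ee_rot: [[0.989, 0.073, 0.127], [0.07, -0.997, 0.028], [0.128, -0.019, -0.992]]
wrist_force: [1.1, -0.2, -0.4]
gripper_width: 0.514
```

```bash
python3 g.py .556 .171 .1265 275;python3 -c "
from h import *
cap('wrist','w15');cap('side','s15');crop('s15',240,100,360,220,'s15c')"
```

```text
t 21.85 tcp [0.5591 0.1704 0.1398] units [-0.19 -0.02  0.51] head 274.2 tilt [ 0.127  0.028 -0.992] F [ 1.1 -0.2 -0.4] w 0.514 spin -0.1 j [ 34.  19. -19.   4. -45.  57.]
s15c scale 5.0
```

View pics/w15.png

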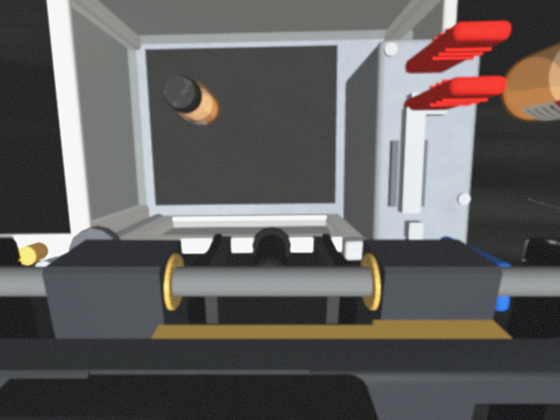

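View pics/s15c.png

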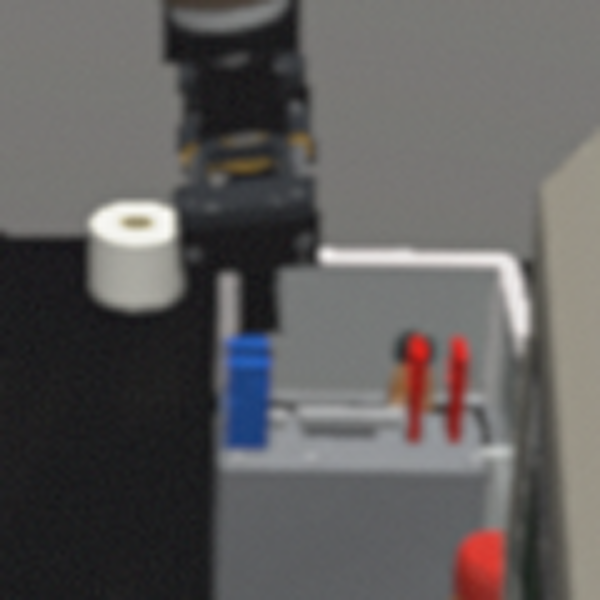

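Emit:
{"method": "servo_tool", "body": {"deltas": [{"slide": [-0.2,0,0.3],"spin": 0},{"slide": [-0.05,0,0.2],"spin": 0}]}}

```text
time_s: 22.15
tcp_pos: [0.5563, 0.1715, 0.1297]
ee_rot: [[0.988, 0.073, 0.133], [0.07, -0.997, 0.032], [0.135, -0.022, -0.991]]
wrist_force: [-0.0, -0.7, -0.7]
gripper_width: 0.515
```

Emit:
{"method": "servo_tool", "body": {"deltas": [{"slide": [0,0,0],"spin": 0},{"slide": [0,0,0],"spin": 0},{"slide": [0,0,0],"spin": 0},{"slide": [0,0,0],"spin": 0},{"slide": [0,0,0],"spin": 0}], "gripper": 255}}

```text
time_s: 22.65
tcp_pos: [0.5559, 0.1714, 0.1298]
ee_rot: [[0.988, 0.074, 0.133], [0.07, -0.997, 0.031], [0.135, -0.021, -0.991]]
wrist_force: [0.2, -0.5, -0.5]
gripper_width: 0.2
```

```bash
python3 g.py .556 .171 .1265 275
```

```text
t 22.65 tcp [0.5559 0.1714 0.1298] units [-0.01  0.02  0.13] head 274.2 tilt [ 0.133  0.031 -0.991] F [ 0.2 -0.5 -0.5] w 0.2 spin -0.09 j [ 35.  19. -21.   4. -43.  57.]
```

The knob is held at 17.4 mm. I'll work out the arc next.

```bash
cat > arc.py <<'E'
import sys
from h import *
H=np.array([.545,.280]);a0=np.radians(-85.3)
K=lambda th:H+.11*np.array([np.cos(a0-th),np.sin(a0-th)])
st=sense();R=st['ee_rot'];g=st['tcp_pos']-.0187*R[:,2]
v=g[:2]-H; th=(a0-np.arctan2(v[1],v[0]))%(2*np.pi); th=th-2*np.pi if th>4 else th
print('t',round(st['time_s'],2),'grasp',np.round(g,4),'theta',round(th,3),'radius',round(np.hypot(*v),4),'F',np.round(st['wrist_force'],1),'w',round(st['gripper_width'],3),'tilt',np.round(R[:,2],3))
zt=float(sys.argv[2]) if len(sys.argv)>2 else .1485
cur=g
for t in np.arange(th+float(sys.argv[1]),1.56,float(sys.argv[1])):
    p=np.r_[K(t),zt]; print(round(t,2),np.round(R.T@(p-cur)/.025,2)); cur=p
E
python3 arc.py .1
```

```text
t 22.65 grasp [0.5534 0.1708 0.1483] theta 0.005 radius 0.1096 F [ 0.2 -0.5 -0.5] w 0.2 tilt [ 0.133  0.031 -0.991]
0.11 [-0.43 -0.   -0.07]
0.21 [-0.43 -0.06 -0.06]
0.31 [-0.42 -0.11 -0.06]
0.41 [-0.41 -0.15 -0.05]
0.51 [-0.39 -0.19 -0.05]
0.61 [-0.37 -0.23 -0.05]
0.71 [-0.35 -0.27 -0.04]
0.81 [-0.32 -0.3  -0.04]
0.91 [-0.29 -0.33 -0.03]
1.01 [-0.26 -0.36 -0.03]
1.11 [-0.22 -0.38 -0.02]
1.21 [-0.18 -0.4  -0.02]
1.31 [-0.14 -0.42 -0.01]
1.41 [-0.1  -0.43 -0.  ]
1.51 [-0.05 -0.44  0.  ]
```

Emit:
{"method": "servo_tool", "body": {"deltas": [{"slide": [-0.43,0,-0.07],"spin": 0},{"slide": [-0.43,-0.06,-0.06],"spin": 0},{"slide": [-0.42,-0.11,-0.06],"spin": 0}]}}

```text
time_s: 22.95
tcp_pos: [0.5285, 0.1719, 0.1298]
ee_rot: [[0.987, 0.073, 0.143], [0.069, -0.997, 0.031], [0.145, -0.02, -0.989]]
wrist_force: [13.2, -7.2, -7.0]
gripper_width: 0.2
```

```bash
python3 arc.py .1
```

```text
t 22.95 grasp [0.5259 0.1714 0.1483] theta 0.256 radius 0.1103 F [13.2 -7.2 -7. ] w 0.2 tilt [ 0.143  0.031 -0.989]
0.36 [-0.41 -0.14 -0.07]
0.46 [-0.4  -0.17 -0.06]
0.56 [-0.38 -0.21 -0.05]
0.66 [-0.36 -0.25 -0.05]
0.76 [-0.33 -0.28 -0.04]
0.86 [-0.31 -0.31 -0.04]
0.96 [-0.27 -0.34 -0.03]
1.06 [-0.24 -0.37 -0.03]
1.16 [-0.2  -0.39 -0.02]
1.26 [-0.16 -0.41 -0.02]
1.36 [-0.12 -0.42 -0.01]
1.46 [-0.08 -0.43 -0.  ]
1.56 [-0.03 -0.44  0.  ]
```

Emit:
{"method": "servo_tool", "body": {"deltas": [{"slide": [-0.41,-0.14,-0.05],"spin": 0},{"slide": [-0.42,-0.17,-0.05],"spin": 0},{"slide": [-0.4,-0.21,-0.05],"spin": 0},{"slide": [-0.38,-0.25,-0.05],"spin": 0}]}}

```text
time_s: 23.35
tcp_pos: [0.4894, 0.1837, 0.1296]
ee_rot: [[0.986, 0.067, 0.15], [0.064, -0.998, 0.025], [0.151, -0.015, -0.988]]
wrist_force: [4.4, -3.0, -1.9]
gripper_width: 0.197
```

```bash
python3 arc.py .1
```

```text
t 23.35 grasp [0.4866 0.1833 0.1481] theta 0.625 radius 0.113 F [ 4.4 -3.  -1.9] w 0.197 tilt [ 0.15   0.025 -0.988]
0.73 [-0.27 -0.37 -0.05]
0.83 [-0.32 -0.3  -0.04]
0.93 [-0.28 -0.33 -0.04]
1.03 [-0.25 -0.36 -0.03]
1.13 [-0.21 -0.38 -0.03]
1.23 [-0.17 -0.4  -0.02]
1.33 [-0.13 -0.42 -0.01]
1.43 [-0.09 -0.43 -0.01]
1.53 [-0.05 -0.44 -0.  ]
```

Emit:
{"method": "servo_tool", "body": {"deltas": [{"slide": [-0.28,-0.36,-0.03],"spin": 0},{"slide": [-0.32,-0.31,-0.03],"spin": 0},{"slide": [-0.28,-0.34,-0.03],"spin": 0},{"slide": [-0.25,-0.37,-0.02],"spin": 0}]}}

```text
time_s: 23.75
tcp_pos: [0.455, 0.2088, 0.1295]
ee_rot: [[0.988, 0.06, 0.145], [0.059, -0.998, 0.011], [0.145, -0.003, -0.989]]
wrist_force: [3.7, -5.0, 1.9]
gripper_width: 0.195
```

```bash
python3 arc.py .1;python3 -c "
from h import *
cap('wrist','w16');cap('top','t16');crop('t16',115,130,255,235,'t16c')"
```

```text
t 23.75 grasp [0.4523 0.2086 0.148 ] theta 0.996 radius 0.117 F [ 3.7 -5.   1.9] w 0.195 tilt [ 0.145  0.011 -0.989]
1.1 [ 0.   -0.53 -0.02]
1.2 [-0.19 -0.4  -0.03]
1.3 [-0.15 -0.41 -0.02]
1.4 [-0.11 -0.43 -0.01]
1.5 [-0.06 -0.44 -0.01]
t16c scale 5.714285714285714
```

View pics/w16.png

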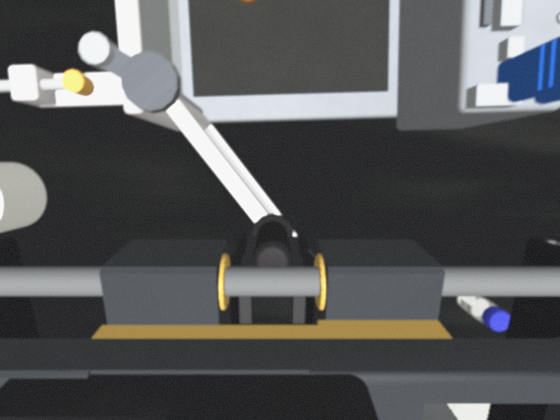

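Emit:
{"method": "servo_tool", "body": {"deltas": [{"slide": [0.05,-0.42,-0.02],"spin": 0},{"slide": [0,-0.42,-0.02],"spin": 0}]}}

```text
time_s: 24.05
tcp_pos: [0.4471, 0.2179, 0.1293]
ee_rot: [[0.991, 0.052, 0.126], [0.054, -0.998, -0.013], [0.125, 0.02, -0.992]]
wrist_force: [-4.4, -12.5, 12.1]
gripper_width: 0.196
```

```bash
python3 arc.py .1
```

```text
t 24.05 grasp [0.4448 0.2182 0.1479] theta 1.1 radius 0.1178 F [ -4.4 -12.5  12.1] w 0.196 tilt [ 0.126 -0.013 -0.992]
1.2 [ 0.08 -0.54 -0.02]
1.3 [-0.15 -0.41 -0.03]
1.4 [-0.11 -0.43 -0.02]
1.5 [-0.06 -0.43 -0.02]
```

Run:
```python
from h import *
d=cap('wrist','w17')
for z in (.165,): print(atz(load('w16'),272,257,z))
crop('w17',60,60,360,340,'w17c')
t=load('t16')
```

```text
[0.46362349 0.20868726 0.165     ]
w17c scale 2.142857142857143
```

View pics/w17c.png

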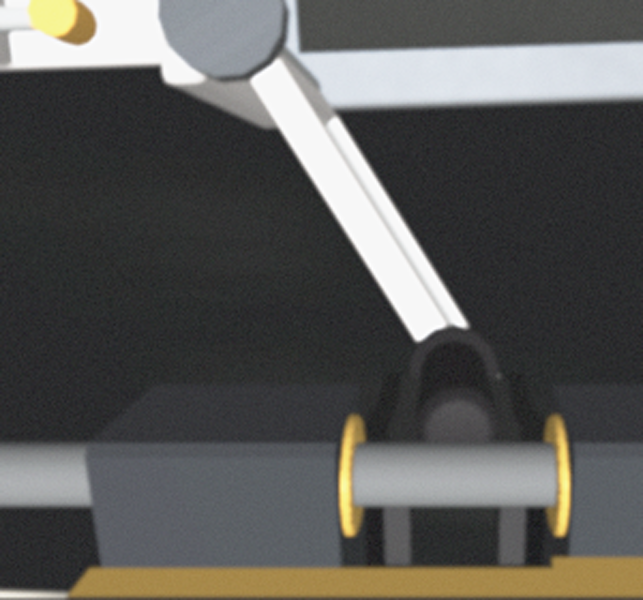

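View pics/t16c.png

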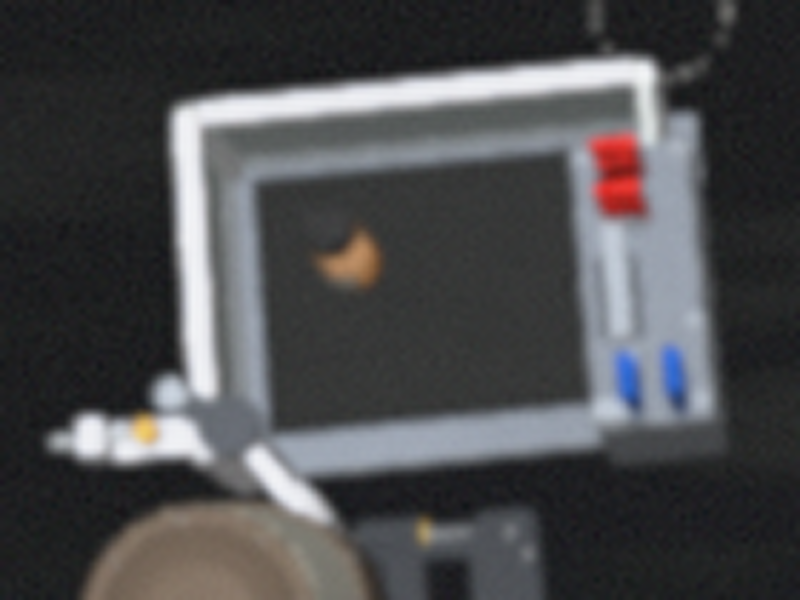

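The gate is open by about 1 rad, but the post has slipped about 9 mm towards one edge of the pads, towards the hinge. I'll push the tool along +x while still swinging, to centre it again.

Emit:
{"method": "servo_tool", "body": {"deltas": [{"slide": [0.25,-0.4,0],"spin": 0},{"slide": [0.25,-0.4,0],"spin": 0}]}}

```text
time_s: 24.3
tcp_pos: [0.4451, 0.2199, 0.1292]
ee_rot: [[0.995, 0.041, 0.095], [0.046, -0.998, -0.052], [0.093, 0.056, -0.994]]
wrist_force: [-18.4, -19.6, 24.4]
gripper_width: 0.199
```

```bash
python3 arc.py .1
python3 - <<'E'
from h import *
d=cap('wrist','w18');crop('w18',60,60,360,340,'w18c')
st=sense();R=st['ee_rot'];tp=st['tcp_pos']
for off in (0,.005,.01):
    # axis point of knob at z=.165 if offset along tool x
    g=tp-.0187*R[:,2]; g=g+np.array([off,0,.165-g[2]]); print(off,(proj(d,g)-60)*2.1429)
E
```

```text
t 24.3 grasp [0.4433 0.2209 0.1478] theta 1.127 radius 0.1176 F [-18.4 -19.6  24.4] w 0.199 tilt [ 0.095 -0.052 -0.994]
1.23 [ 0.09 -0.54 -0.05]
1.33 [-0.14 -0.41 -0.04]
1.43 [-0.1  -0.43 -0.03]
1.53 [-0.06 -0.44 -0.03]
w18c scale 2.142857142857143
0 [456.05997015 480.31482822]
0.005 [457.09219374 457.33797484]
0.01 [458.13724392 434.07560704]
```

View pics/w18c.png

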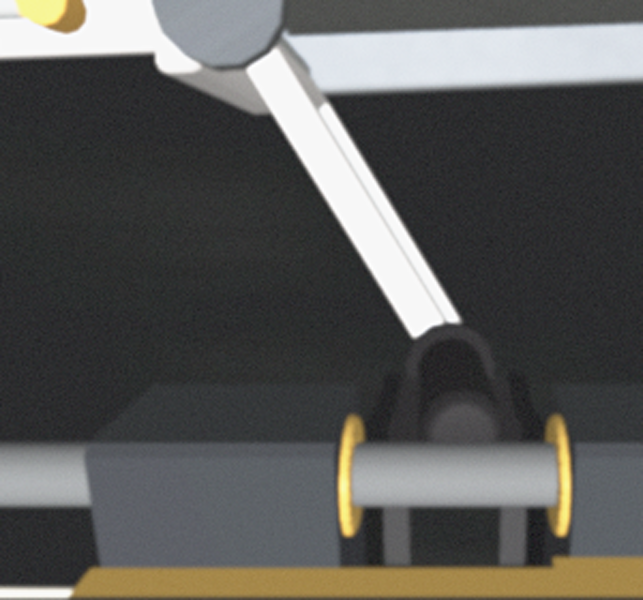

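Run:
```python
from h import *
crop('w15',200,210,345,330,'w15c')
print(atz(load('w15'),271,250,.165), proj(load('w15'),[.5535,.1705,.165]))
for n,u,v in (('w16',272,257),('w17',274.7,256),('w18',276,256)): 
    k=atz(load(n),u,v,.165); v=k[:2]-[.545,.280]; print(n,k,np.hypot(*v),(np.radians(-85.3)-np.arctan2(v[1],v[0])))
# gate direction from rail in w18: two points along rail centreline z .108
w=load('w18'); a=atz(w,60+262/2.143,60+60/2.143,.108); b=atz(w,60+438/2.143,60+328/2.143,.108); print(a,b,np.degrees(np.arctan2(*(b-a)[1::-1])))
```

```text
w15c scale 5.0
[0.56844639 0.17052581 0.165     ] [268.75274932 280.40418031]
w16 [0.46362349 0.20868726 0.165     ] 0.10820186382449284 0.9332435742407641
w17 [0.45696157 0.21743533 0.165     ] 0.1080051094318623 1.0349876879025823
w18 [0.45620371 0.22019573 0.165     ] 0.10705761154571403 1.060108575717362
[0.53317926 0.27213319 0.108     ] [0.46325824 0.22356544 0.108     ] -145.21582050628206
```

View pics/w15c.png

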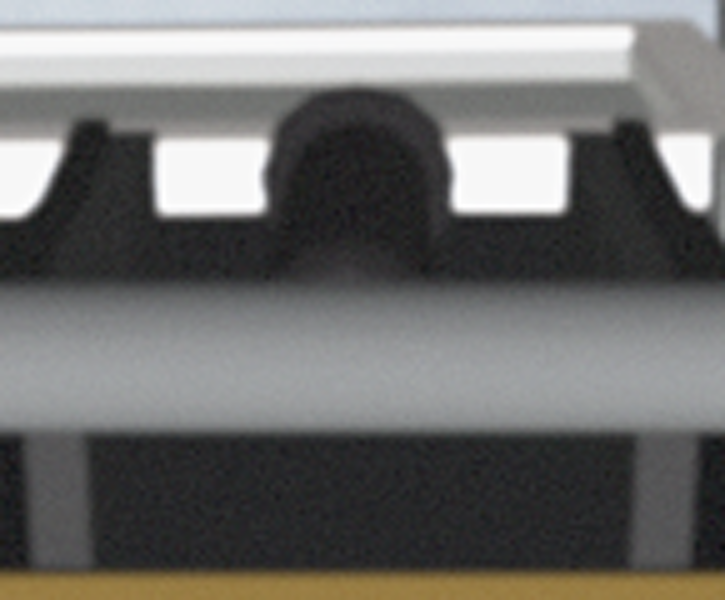

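The post sits near the pad edge. I'll turn the jaws tangential to the gate's arc, so a finger holds the gate even when loosened. Then I'll loosen, slide inward about 10 mm and grip again.

Emit:
{"method": "servo_tool", "body": {"deltas": [{"slide": [0,0,0],"spin": -0.6},{"slide": [0,0,0],"spin": -0.8},{"slide": [0,0,0],"spin": -0.8},{"slide": [0,0,0],"spin": -0.8},{"slide": [0,0,0],"spin": -0.8}]}}

```text
time_s: 24.85
tcp_pos: [0.4394, 0.2094, 0.1286]
ee_rot: [[0.832, 0.549, 0.082], [0.554, -0.83, -0.066], [0.032, 0.1, -0.994]]
wrist_force: [-4.2, -6.6, 3.7]
gripper_width: 0.084
```

```bash
python3 arc.py .1|head -1; python3 g.py .45 .22 .13 308
python3 - <<'E'
from h import *
d=cap('wrist','w19');crop('w19',60,60,360,340,'w19c')
E
```

```text
t 24.85 grasp [0.4379 0.2107 0.1472] theta 1.078 radius 0.1276 F [-4.2 -6.6  3.7] w 0.084 tilt [ 0.082 -0.066 -0.994]
t 24.85 tcp [0.4394 0.2094 0.1286] units [ 0.59 -0.11 -0.05] head 303.5 tilt [ 0.082 -0.066 -0.994] F [-4.2 -6.6  3.7] w 0.084 spin -0.57 j [ 48.  13. -31.   8. -46.  69.]
w19c scale 2.142857142857143
```

View pics/w19c.png

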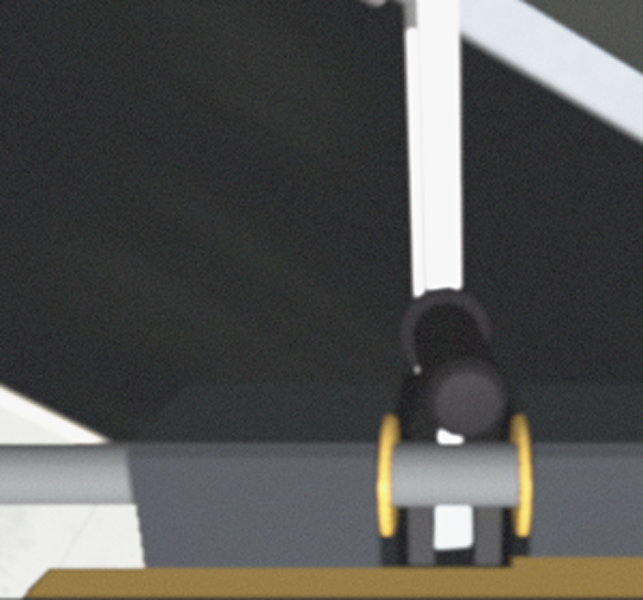

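Emit:
{"method": "servo_tool", "body": {"deltas": [{"slide": [0,0,0],"spin": 0},{"slide": [0,0,0],"spin": 0},{"slide": [0,0,0],"spin": 0}], "gripper": 80}}

```text
time_s: 25.2
tcp_pos: [0.4383, 0.2082, 0.128]
ee_rot: [[0.83, 0.552, 0.081], [0.557, -0.828, -0.065], [0.031, 0.099, -0.995]]
wrist_force: [-0.5, 0.2, -0.7]
gripper_width: 0.246
```

```bash
python3 g.py .45 .22 .13 308
python3 - <<'E'
from h import *
d=cap('wrist','w20')
E
```

```text
t 25.2 tcp [0.4383 0.2082 0.128 ] units [ 0.65 -0.13 -0.07] head 303.7 tilt [ 0.081 -0.065 -0.995] F [-0.5  0.2 -0.7] w 0.246 spin -0.54 j [ 48.  13. -31.   8. -46.  69.]
```

View pics/w20.png

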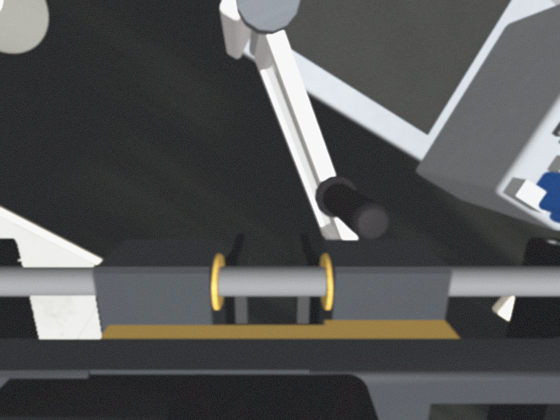

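```bash
python3 - <<'E'
from h import *
H=np.array([.545,.28])
w=load('w20');k=atz(w,372,220,.165);b=atz(w,337,196,.108);print(k,b)
for p in (k,b):
    v=p[:2]-H;print(np.hypot(*v),np.radians(-85.3)-np.arctan2(v[1],v[0]))
E
python3 g.py .481 .190 .185 318
```

```text
[0.48453133 0.19067571 0.165     ] [0.48413817 0.18786405 0.108     ]
0.10786699698384876 0.6771230850437016
0.11042280558190887 0.665797283563512
t 25.25 tcp [0.4384 0.2083 0.1281] units [ 1.08  1.77 -2.08] head 303.7 tilt [ 0.081 -0.065 -0.995] F [ 0.   0.5 -0.2] w 0.288 spin -1.79 j [ 48.  13. -31.   8. -46.  69.]
```

Emit:
{"method": "servo_tool", "body": {"deltas": [{"slide": [0,0,-0.7],"spin": -0.6},{"slide": [0,0,-0.9],"spin": -0.6},{"slide": [0,0,-0.6],"spin": -0.6},{"slide": [0.4,0.6,0],"spin": 0},{"slide": [0.4,0.6,0],"spin": 0}], "gripper": 80}}

```text
time_s: 25.75
tcp_pos: [0.4705, 0.2108, 0.1893]
ee_rot: [[0.655, 0.751, 0.085], [0.755, -0.653, -0.059], [0.011, 0.103, -0.995]]
wrist_force: [0.2, 0.3, -0.2]
gripper_width: 0.667
```

```bash
python3 g.py .4855 .188 .128 318
```

```text
t 25.75 tcp [0.4705 0.2108 0.1893] units [-0.32  0.79  2.54] head 319.0 tilt [ 0.085 -0.059 -0.995] F [ 0.2  0.3 -0.2] w 0.667 spin 0.12 j [ 46.  12. -22.   7. -55.  89.]
```

Emit:
{"method": "servo_tool", "body": {"deltas": [{"slide": [-0.3,0.75,0],"spin": 0},{"slide": [0,0.05,0.4],"spin": 0},{"slide": [0,0,0.4],"spin": 0}]}}

```text
time_s: 26.05
tcp_pos: [0.4867, 0.1936, 0.1729]
ee_rot: [[0.655, 0.75, 0.092], [0.756, -0.653, -0.053], [0.021, 0.104, -0.994]]
wrist_force: [-0.7, -0.5, 0.0]
gripper_width: 0.683
```

```bash
python3 g.py .4855 .188 .128 318
python3 - <<'E'
from h import *
d=cap('wrist','w21');print('exp knob top',proj(d,[.484,.189,.165]))
E
```

```text
t 26.05 tcp [0.4867 0.1936 0.1729] units [-0.24 -0.08  1.8 ] head 319.0 tilt [ 0.092 -0.053 -0.994] F [-0.7 -0.5  0. ] w 0.683 spin 0.12 j [ 43.  13. -23.   7. -52.  92.]
exp knob top [270.90080767 255.65241001]
```

View pics/w21.png

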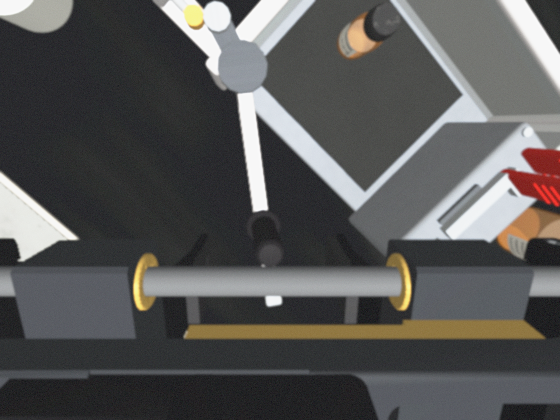

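The knob's top is at (269,253), as predicted, and it's centred between the fingers. I'll lower and grip.

Emit:
{"method": "servo_tool", "body": {"deltas": [{"slide": [-0.2,-0.06,0.4],"spin": 0},{"slide": [-0.04,0,0.6],"spin": 0},{"slide": [0,0,0.5],"spin": 0},{"slide": [0,0,0.2],"spin": 0}]}}

```text
time_s: 26.5
tcp_pos: [0.4827, 0.1884, 0.125]
ee_rot: [[0.653, 0.753, 0.088], [0.758, -0.65, -0.056], [0.015, 0.103, -0.995]]
wrist_force: [-0.1, -0.1, 0.2]
gripper_width: 0.685
```

```bash
python3 g.py .4855 .188 .128 318
```

```text
t 26.5 tcp [0.4827 0.1884 0.125 ] units [ 0.06  0.11 -0.11] head 319.2 tilt [ 0.088 -0.056 -0.995] F [-0.1 -0.1  0.2] w 0.685 spin 0.15 j [ 43.  16. -28.   8. -45.  91.]
```

Emit:
{"method": "servo_tool", "body": {"deltas": [{"slide": [0.15,0.08,-0.1],"spin": 0},{"slide": [0,0,0],"spin": 0},{"slide": [0,0,0],"spin": 0},{"slide": [0,0,0],"spin": 0},{"slide": [0,0,0],"spin": 0},{"slide": [0,0,0],"spin": 0},{"slide": [0,0,0],"spin": 0}], "gripper": 255}}

```text
time_s: 27.2
tcp_pos: [0.4868, 0.1919, 0.1289]
ee_rot: [[0.652, 0.753, 0.089], [0.758, -0.65, -0.054], [0.017, 0.102, -0.995]]
wrist_force: [1.4, 0.1, -1.1]
gripper_width: 0.214
```

```bash
python3 arc.py .1 .1465
```

```text
t 27.2 grasp [0.4851 0.1929 0.1475] theta 0.685 radius 0.1057 F [ 1.4  0.1 -1.1] w 0.214 tilt [ 0.089 -0.054 -0.995]
0.78 [-0.2  -0.42 -0.01]
0.88 [ 0.02 -0.44 -0.04]
0.98 [ 0.06 -0.43 -0.04]
1.08 [ 0.11 -0.42 -0.04]
1.18 [ 0.15 -0.41 -0.04]
1.28 [ 0.19 -0.4  -0.04]
1.38 [ 0.23 -0.38 -0.03]
1.48 [ 0.26 -0.35 -0.03]
```

Emit:
{"method": "servo_tool", "body": {"deltas": [{"slide": [0,-0.43,-0.03],"spin": 0.7},{"slide": [0,-0.43,-0.03],"spin": 0.7},{"slide": [0,-0.43,-0.03],"spin": 0.7}]}}

```text
time_s: 27.5
tcp_pos: [0.4638, 0.2129, 0.1289]
ee_rot: [[0.848, 0.523, 0.087], [0.528, -0.847, -0.058], [0.043, 0.095, -0.995]]
wrist_force: [-0.3, -0.7, 2.1]
gripper_width: 0.217
```

```bash
python3 arc.py .1 .1475; python3 g.py .4 .2 .2 300
```

```text
t 27.5 grasp [0.4622 0.214  0.1475] theta 0.979 radius 0.1059 F [-0.3 -0.7  2.1] w 0.217 tilt [ 0.087 -0.058 -0.995]
1.08 [-0.19 -0.42 -0.05]
1.18 [ 0.01 -0.44 -0.04]
1.28 [ 0.06 -0.43 -0.04]
1.38 [ 0.1  -0.43 -0.04]
1.48 [ 0.14 -0.41 -0.03]
t 27.5 tcp [0.4638 0.2129 0.1289] units [-2.32 -0.63 -3.02] head 301.7 tilt [ 0.087 -0.058 -0.995] F [-0.3 -0.7  2.1] w 0.217 spin 0.21 j [ 46.  15. -28.   8. -46.  70.]
```

That went cleanly, with the radius steady. I'll carry on.

Emit:
{"method": "servo_tool", "body": {"deltas": [{"slide": [-0.02,-0.43,-0.03],"spin": 0.7},{"slide": [-0.02,-0.43,-0.03],"spin": 0.7},{"slide": [-0.02,-0.43,-0.03],"spin": 0.7}]}}

```text
time_s: 27.8
tcp_pos: [0.4475, 0.2406, 0.1291]
ee_rot: [[0.966, 0.245, 0.087], [0.251, -0.966, -0.06], [0.069, 0.08, -0.994]]
wrist_force: [1.5, -1.9, 0.2]
gripper_width: 0.213
```

```bash
python3 arc.py .1 .1475; python3 g.py .4 .2 .2 300;  python3 - <<'E'
from h import *
d=cap('wrist','w22')
E
```

```text
t 27.8 grasp [0.4459 0.2418 0.1477] theta 1.285 radius 0.1062 F [ 1.5 -1.9  0.2] w 0.213 tilt [ 0.087 -0.06  -0.994]
1.38 [-0.18 -0.42 -0.04]
1.48 [ 0.02 -0.44 -0.03]
t 27.8 tcp [0.4475 0.2406 0.1291] units [-2.05  1.33 -2.89] head 284.3 tilt [ 0.087 -0.06  -0.994] F [ 1.5 -1.9  0.2] w 0.213 spin -1.97 j [ 50.  15. -28.   8. -46.  48.]
```

View pics/w22.png

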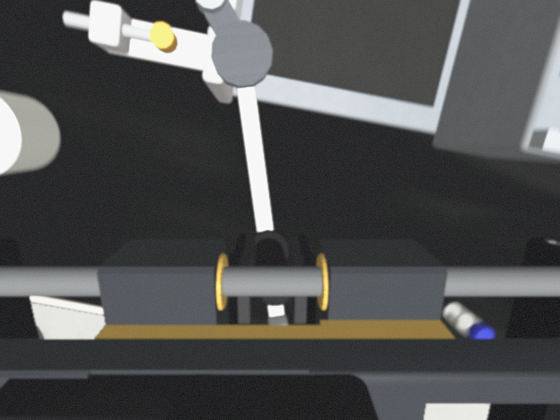

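Emit:
{"method": "servo_tool", "body": {"deltas": [{"slide": [-0.02,-0.43,-0.03],"spin": 0.6},{"slide": [-0.02,-0.36,-0.03],"spin": 0.5}]}}

```text
time_s: 28.05
tcp_pos: [0.4421, 0.259, 0.1292]
ee_rot: [[0.992, 0.09, 0.086], [0.096, -0.993, -0.063], [0.08, 0.07, -0.994]]
wrist_force: [4.3, -4.0, -2.3]
gripper_width: 0.206
```

```bash
python3 arc.py .1 .1475
python3 - <<'E'
from h import *
d=cap('wrist','w23');cap('top','t23');cap('side','s23');print(sense()['tcp_pos'],sense()['wrist_force'])
crop('t23',115,130,345,300,'t23c')
E
```

```text
t 28.05 grasp [0.4405 0.2602 0.1478] theta 1.466 radius 0.1064 F [ 4.3 -4.  -2.3] w 0.206 tilt [ 0.086 -0.063 -0.994]
[0.44212306 0.25906261 0.1291681 ] [ 2.76107799 -3.74184513  1.13267736]
t23c scale 3.4782608695652173
```

View pics/w23.png

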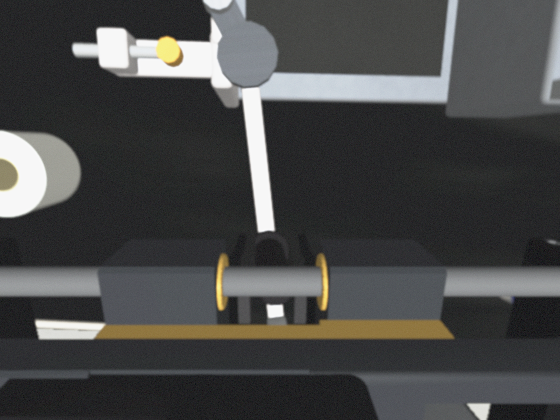

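View pics/t23c.png

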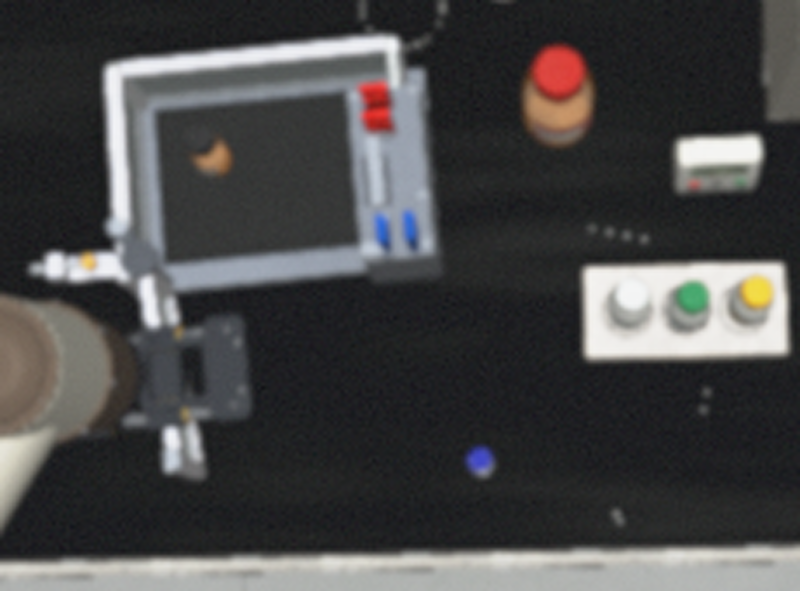

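View pics/s23.png

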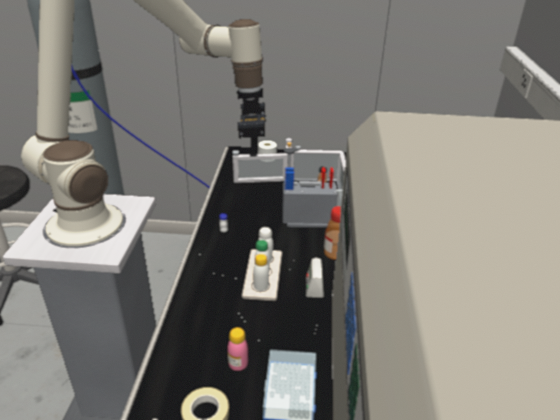

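```bash
python3 - <<'E'
from h import *
w=load('w23');a=atz(w,250,90,.108);b=atz(w,265.5,230,.108);an=np.arctan2(*(b-a)[1::-1]);print(a,b,(np.radians(-85.3)-an)%6.283)
E
python3 arc.py .1
```

```text
[0.52979674 0.27744695 0.108     ] [0.44935724 0.26159463 0.108     ] 1.458248791173374
t 28.2 grasp [0.4405 0.2602 0.1478] theta 1.466 radius 0.1063 F [ 2.8 -3.7  1.1] w 0.21 tilt [ 0.086 -0.062 -0.994]
```

The gate stands at about 1.46 rad, held steadily with a grip of about 18 mm on the knob. Handing in.

```bash
python3 -c "
from h import *
print(r.finish_job()); s=sense(); print(s['time_s'],s['tcp_pos'],s['gripper_width'])"; python3 arc.py .1|head -1
```

```text
the job is handed in; nothing more can be done
None
the job is handed in; nothing more can be done
the job is handed in; nothing more can be done
```

The job is handed in. The yellow-capped bottle stands in the end ring, both catches are squeezed shut (red first, then blue), and the gripper is holding the gate wide open by its knob. The last check was at 28.2 s of the 64 s.

- **Bottle:** it stands upright and released, about 1 mm off the ring's centre in the top view. The final pictures show it still there.
- **Catches:** the fingers closed to about 29 mm on each pair, against 30 mm when fully shut. The pictures show both pairs shut.
- **Gate:** it stands at about 1.46 rad, both from the arm's pose (1.466) and from the gate rail in the wrist picture (1.458). The opening on the knob reads 18 mm and the wrist force is about 5 N.
- **Other objects:** the other bottles, the vial and the timer look unmoved in the last pictures.

**What went wrong or disagreed:**
- On the first pull, the knob slid towards the edge of the finger pads at about 1 rad. I let go, the gate fell back to about 0.68 rad, and I took a fresh grip with the jaws across the swing and turned them with the gate.
- The tool's tilt crept up to about 9° along the way and was about 6° at the end.
- Wrist force peaked at about 36 N in the readings I took.
- The top camera read positions along x about 3 mm short of the arm's own readings, so I used the wrist camera for the fine fits.

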